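# Stack the mailing tubes into a pyramid on the notched rack

## Robot

A 6-joint arm with a two-finger parallel gripper is mounted at the origin on the work surface. World frame = base frame: x ahead of the robot, y to its left, z up, the work surface at z = 0. Lengths are in mm, angles in rad, forces in N, time in s.
With the tool pointing down it reaches from about 300 to 775 mm from the base axis. Payload 14.6 kg.
Tool frame: the origin (TCP) lies between the finger pads; the fingertips stand manip.nose_length ahead of it and the grasp point (between the pads) lies 11 mm behind it (manip.nose_length is the distance from the TCP to the fingertips, in mm); z points along the fingers, y is the line along which they close (so a half turn about z gives the same grasp; the last joint's range is limited). The gripper opens to 94 mm and grips with 3 to 60 N. Pads are 16 mm wide; open, the fingers measure 119 mm over their backs; the gripper's body (75 mm by 177 mm) begins 78 mm behind the grasp point.
Start: joints at [-0.067, 0.3, 1.521, -0, 1.321, -0.067], TCP at [549.99, -0.002, 213.446] pointing down, gripper open.
Joint ranges: [-3.03, 3.03], [-0.79, 2.21], [0.23, 2.52], [-1.04, 4.18], [0, 3.07], [-2.55, 2.55]. Speed limits (rad/s): [2.22, 2.22, 2.57, 3.14, 3.14, 3.14].

## Interface

Orientations are given as [roll, pitch, yaw] about the fixed x, y, z axes, in that order (R = Rz(yaw) Ry(pitch) Rx(roll)).
In Python, from cell import manip, cams, job gives the robot as it stands.
- The arm moves only by the tool jog_arm, never from a script. Its argument "commands" is a list of rows, each an object of numbers: "dx", "dy", "dz": the shift along the tool's x, y, z each as a share of 40 mm, from -1 to 1; "ax", "ay", "az": the turn, a rotation vector about the tool's x, y, z each as a share of 10 degrees, from -1 to 1; "gripper": the closure, from 0 (fully open) to 1 (shut). A call has 1 to 10 rows; each row shifts and turns the commanded pose from where the row before left it, along the tool's axes as they then stand; what a row does not reach is not made up. A row lasts 1/8 s, in which the tool goes at most 62.5 mm and 10.7 degrees, less where a joint would pass 70% of its speed; a pose out of reach is approached as far as the arm can. A call with a number of a shift or a turn outside -1 to 1 is refused whole. A call with a gripper value outside its range is refused whole. The fingers move at their own pace and stop on an object; "squeeze" is the grip in N (left out, the last holds). Time passes only in rows, so rows that do not move let the fingers close. It gives the time, the measured TCP pose, the force, the opening and the grip force at its end, in the units of the state.
- manip.read_state(): the state, without advancing time (a new reading comes with each control period).
- cams.camera(name): name is "scene" or "side" or "wrist"; returns a dict with "image" (384x512x3 uint8, red, green, blue), "fx", "fy", "cx", "cy" (pixels), "world_to_cam" (4x4, takes a point from world to camera coordinates). Camera axes: x right, y down, z forward; pixel columns grow to the right and rows downward; lengths in mm; the calibration is good to about 2 mm. A picture is of the moment at which its call begins. There is no depth.
- job.sign_off(): hands the job in; it is judged then, once.
The state is a dict: "clock": time; "joints": joint angles; "qd": joint speeds; "effort": joint torques, N m; "eef_pos": TCP position; "eef_rot": TCP orientation; "wrist_force": force on the tool from outside, world axes, zero at the start; "moment": the same for the moment, N m; "finger_gap": finger opening in mm; "finger_force": force on a finger pad.
Only numpy, scipy, OpenCV 4.12 (cv2) and the standard library are available. Lean on these libraries where they do the work, as an engineer would, in place of code of your own. Each camera call takes 0.05 s, during which the arm holds its last target. There are 200 camera calls.

## Task

Finish the pyramid of mailing tubes on the notched rack: take the three tubes that stand on the table, lay two of them in the two gaps of the bottom row and saddle the last one on top of those two, all lying the same way with their ends about in line. The card dents easily, so let each tube come gently to rest on the ones below while you still hold it, and only then let go, without dropping it or pressing hard; do not knock over a tube or disturb the other things on the table.

Things in the scene. Friction and masses are not known exactly. Their poses are not given: they have to be found in the camera images.
- rack: Fixed plywood rack: baseboard 130 x 283 x 6 mm with two crosswise notched battens, 301 mm long, 36 mm high. Origin: centre of its underside, on the table. x axis: level, along the lying tubes (roughly away from the robot); y: across, towards the robot's left; z up. Three notches at y = +89, 0 and -89 mm hold the bottom row, tube axes 40 mm above the table.
- gap_left (a point): Where the middle of a tube comes when it lies in the left gap of the bottom row: rack y = +44.5 mm, 86 mm above the table. The tubes of that layer then have 25 mm of free space between them. Axes as the rack's.
- gap_right (a point): The same for the right gap: rack y = -44.5 mm, 86 mm above the table. Axes as the rack's.
- crown (a point): Where the middle of the last tube comes, on top of the two in the gaps: rack y = 0, 132 mm above the table. Axes as the rack's.
- base1: Mailing tube of the bottom row, lying loose in the rack's notch at y = +89 mm (left); the same closed cardboard tube as the others: 64 mm diameter, 150 mm long. Origin at its middle, on its axis; its x axis is its long axis.
- base2: Mailing tube of the bottom row, lying loose in the rack's notch at y = 0 (middle); the same closed cardboard tube as the others: 64 mm diameter, 150 mm long. Origin at its middle, on its axis; its x axis is its long axis.
- base3: Mailing tube of the bottom row, lying loose in the rack's notch at y = -89 mm (right); the same closed cardboard tube as the others: 64 mm diameter, 150 mm long. Origin at its middle, on its axis; its x axis is its long axis.
- tube1: One of three identical loose closed cardboard mailing tubes with flat white plastic caps and a paper band, 64 mm diameter, 150 mm long, 100 to 210 g, standing on end on the table at the start. Origin at its middle, on its axis (75 mm above the table while standing); its z axis is its long axis, up at the start.
- tube2: One of three identical loose closed cardboard mailing tubes with flat white plastic caps and a paper band, 64 mm diameter, 150 mm long, 100 to 210 g, standing on end on the table at the start. Origin at its middle, on its axis (75 mm above the table while standing); its z axis is its long axis, up at the start.
- tube3: One of three identical loose closed cardboard mailing tubes with flat white plastic caps and a paper band, 64 mm diameter, 150 mm long, 100 to 210 g, standing on end on the table at the start. Origin at its middle, on its axis (75 mm above the table while standing); its z axis is its long axis, up at the start.
- ink_jar: Bystander: plastic ink jar standing on the table among the tubes' places, 72 mm diameter, 95 mm high. Origin: centre of its underside. Leave it alone.
- paper_cup: Bystander: empty paper cup standing to the left of the rack, 80 mm across the rim, 95 mm high. Origin: centre of its underside. Leave it alone.
- tape_roll: Bystander: roll of masking tape lying flat beyond the rack, 100 mm diameter, 36 mm high. Origin: centre of its underside. Leave it alone.
Things that resemble listed ones, but are neither listed nor needed, are in the scene too. What is shaped like the tube3 but blue is not meant. Leave any purple look-alike of the tube2 alone.

How it is judged (in metres and radians):
On the way, in this order (a step that is already met when the one before it is completed fails the run):
1. a tube, still held, is set down on the bottom row (((contact force between the fingers and tube1 above 0.3 N and (contact force between tube1 and base1 above 0.2 N or contact force between tube1 and base2 above 0.2 N or contact force between tube1 and base3 above 0.2 N)) or (contact force between the fingers and tube2 above 0.3 N and (contact force between tube2 and base1 above 0.2 N or contact force between tube2 and base2 above 0.2 N or contact force between tube2 and base3 above 0.2 N)) or (contact force between the fingers and tube3 above 0.3 N and (contact force between tube3 and base1 above 0.2 N or contact force between tube3 and base2 above 0.2 N or contact force between tube3 and base3 above 0.2 N)))), for 0.05 s.
2. a first tube lies in one of the two gaps of the bottom row, let go and at rest ((((x of tube1 in the frame of rack between -0.02 and 0.02 m and y of tube1 in the frame of rack between 0.0375 and 0.0515 m and z of tube1 in the frame of rack between 0.08 and 0.092 m and angle between the z axis of tube1 and the x axis of rack, either way round below 0.1 rad and contact force between the fingers and tube1 below 0.05 N and linear speed of tube1 below 0.02 m/s) or (x of tube2 in the frame of rack between -0.02 and 0.02 m and y of tube2 in the frame of rack between 0.0375 and 0.0515 m and z of tube2 in the frame of rack between 0.08 and 0.092 m and angle between the z axis of tube2 and the x axis of rack, either way round below 0.1 rad and contact force between the fingers and tube2 below 0.05 N and linear speed of tube2 below 0.02 m/s) or (x of tube3 in the frame of rack between -0.02 and 0.02 m and y of tube3 in the frame of rack between 0.0375 and 0.0515 m and z of tube3 in the frame of rack between 0.08 and 0.092 m and angle between the z axis of tube3 and the x axis of rack, either way round below 0.1 rad and contact force between the fingers and tube3 below 0.05 N and linear speed of tube3 below 0.02 m/s)) or ((x of tube1 in the frame of rack between -0.02 and 0.02 m and y of tube1 in the frame of rack between -0.0515 and -0.0375 m and z of tube1 in the frame of rack between 0.08 and 0.092 m and angle between the z axis of tube1 and the x axis of rack, either way round below 0.1 rad and contact force between the fingers and tube1 below 0.05 N and linear speed of tube1 below 0.02 m/s) or (x of tube2 in the frame of rack between -0.02 and 0.02 m and y of tube2 in the frame of rack between -0.0515 and -0.0375 m and z of tube2 in the frame of rack between 0.08 and 0.092 m and angle between the z axis of tube2 and the x axis of rack, either way round below 0.1 rad and contact force between the fingers and tube2 below 0.05 N and linear speed of tube2 below 0.02 m/s) or (x of tube3 in the frame of rack between -0.02 and 0.02 m and y of tube3 in the frame of rack between -0.0515 and -0.0375 m and z of tube3 in the frame of rack between 0.08 and 0.092 m and angle between the z axis of tube3 and the x axis of rack, either way round below 0.1 rad and contact force between the fingers and tube3 below 0.05 N and linear speed of tube3 below 0.02 m/s)))), for 0.2 s.
3. a second tube, still held, is set down on the bottom row (((contact force between the fingers and tube1 above 0.3 N and (contact force between tube1 and base1 above 0.2 N or contact force between tube1 and base2 above 0.2 N or contact force between tube1 and base3 above 0.2 N)) or (contact force between the fingers and tube2 above 0.3 N and (contact force between tube2 and base1 above 0.2 N or contact force between tube2 and base2 above 0.2 N or contact force between tube2 and base3 above 0.2 N)) or (contact force between the fingers and tube3 above 0.3 N and (contact force between tube3 and base1 above 0.2 N or contact force between tube3 and base2 above 0.2 N or contact force between tube3 and base3 above 0.2 N)))), for 0.05 s.
4. a tube lies in each of the two gaps of the bottom row, let go and at rest (((x of tube1 in the frame of rack between -0.02 and 0.02 m and y of tube1 in the frame of rack between 0.0375 and 0.0515 m and z of tube1 in the frame of rack between 0.08 and 0.092 m and angle between the z axis of tube1 and the x axis of rack, either way round below 0.1 rad and contact force between the fingers and tube1 below 0.05 N and linear speed of tube1 below 0.02 m/s) or (x of tube2 in the frame of rack between -0.02 and 0.02 m and y of tube2 in the frame of rack between 0.0375 and 0.0515 m and z of tube2 in the frame of rack between 0.08 and 0.092 m and angle between the z axis of tube2 and the x axis of rack, either way round below 0.1 rad and contact force between the fingers and tube2 below 0.05 N and linear speed of tube2 below 0.02 m/s) or (x of tube3 in the frame of rack between -0.02 and 0.02 m and y of tube3 in the frame of rack between 0.0375 and 0.0515 m and z of tube3 in the frame of rack between 0.08 and 0.092 m and angle between the z axis of tube3 and the x axis of rack, either way round below 0.1 rad and contact force between the fingers and tube3 below 0.05 N and linear speed of tube3 below 0.02 m/s)) and ((x of tube1 in the frame of rack between -0.02 and 0.02 m and y of tube1 in the frame of rack between -0.0515 and -0.0375 m and z of tube1 in the frame of rack between 0.08 and 0.092 m and angle between the z axis of tube1 and the x axis of rack, either way round below 0.1 rad and contact force between the fingers and tube1 below 0.05 N and linear speed of tube1 below 0.02 m/s) or (x of tube2 in the frame of rack between -0.02 and 0.02 m and y of tube2 in the frame of rack between -0.0515 and -0.0375 m and z of tube2 in the frame of rack between 0.08 and 0.092 m and angle between the z axis of tube2 and the x axis of rack, either way round below 0.1 rad and contact force between the fingers and tube2 below 0.05 N and linear speed of tube2 below 0.02 m/s) or (x of tube3 in the frame of rack between -0.02 and 0.02 m and y of tube3 in the frame of rack between -0.0515 and -0.0375 m and z of tube3 in the frame of rack between 0.08 and 0.092 m and angle between the z axis of tube3 and the x axis of rack, either way round below 0.1 rad and contact force between the fingers and tube3 below 0.05 N and linear speed of tube3 below 0.02 m/s))), for 0.2 s.
5. the last tube, still held, is set down on the two in the gaps (((contact force between the fingers and tube1 above 0.3 N and (contact force between tube1 and tube2 above 0.2 N or contact force between tube1 and tube3 above 0.2 N)) or (contact force between the fingers and tube2 above 0.3 N and (contact force between tube2 and tube1 above 0.2 N or contact force between tube2 and tube3 above 0.2 N)) or (contact force between the fingers and tube3 above 0.3 N and (contact force between tube3 and tube1 above 0.2 N or contact force between tube3 and tube2 above 0.2 N)))), for 0.05 s.
6. the last tube lies on top of those two, let go and at rest (all of step 4 and ((x of tube1 in the frame of rack between -0.02 and 0.02 m and y of tube1 in the frame of rack between -0.007 and 0.007 m and z of tube1 in the frame of rack between 0.126 and 0.138 m and angle between the z axis of tube1 and the x axis of rack, either way round below 0.1 rad and contact force between the fingers and tube1 below 0.05 N and linear speed of tube1 below 0.02 m/s) or (x of tube2 in the frame of rack between -0.02 and 0.02 m and y of tube2 in the frame of rack between -0.007 and 0.007 m and z of tube2 in the frame of rack between 0.126 and 0.138 m and angle between the z axis of tube2 and the x axis of rack, either way round below 0.1 rad and contact force between the fingers and tube2 below 0.05 N and linear speed of tube2 below 0.02 m/s) or (x of tube3 in the frame of rack between -0.02 and 0.02 m and y of tube3 in the frame of rack between -0.007 and 0.007 m and z of tube3 in the frame of rack between 0.126 and 0.138 m and angle between the z axis of tube3 and the x axis of rack, either way round below 0.1 rad and contact force between the fingers and tube3 below 0.05 N and linear speed of tube3 below 0.02 m/s))), for 0.2 s.
At the end, for the whole second after the job is handed in: Two tubes lie in the two gaps of the bottom row and the third on top of them, let go and at rest, within 7 mm across the rack, 6 mm in height, 20 mm lengthwise and 6 degrees of their places; the bottom tubes are still in their notches within the same 7, 6 and 20 mm (all of step 6 and x of base1 in the frame of rack between -0.02 and 0.02 m and y of base1 in the frame of rack between 0.082 and 0.096 m and z of base1 in the frame of rack between 0.034 and 0.046 m and x of base2 in the frame of rack between -0.02 and 0.02 m and y of base2 in the frame of rack between -0.007 and 0.007 m and z of base2 in the frame of rack between 0.034 and 0.046 m and x of base3 in the frame of rack between -0.02 and 0.02 m and y of base3 in the frame of rack between -0.096 and -0.082 m and z of base3 in the frame of rack between 0.034 and 0.046 m); the robot touches nothing.
It fails at once if a tube is dropped or knocked over: it moves faster than 0.3 m/s while the fingers do not touch it ((contact force between the fingers and tube1 below 0.01 N and linear speed of tube1 above 0.3 m/s) or (contact force between the fingers and tube2 below 0.01 N and linear speed of tube2 above 0.3 m/s) or (contact force between the fingers and tube3 below 0.01 N and linear speed of tube3 above 0.3 m/s)).
It fails at once if a tube is pressed onto another with more than 30 N (contact force between any of tube1, tube2, tube3 and base1 above 30 N or contact force between any of tube1, tube2, tube3 and base2 above 30 N or contact force between any of tube1, tube2, tube3 and base3 above 30 N or contact force between tube1 and tube2 above 30 N or contact force between any of tube1, tube2 and tube3 above 30 N).
It fails at once if a bystander is moved by more than 15 mm (distance of any of ink_jar, paper_cup, tape_roll from where it was at the start of the episode above 0.015 m).
It also fails if it takes over 72 s, if anything falls off the work surface, if the arm or the gripper's body presses on something with over 40 N, if the wrist force passes 120 N, or if a joint passes its speed limit or range.

## Working session

There is one attempt and no reset: what is moved stays moved. The work goes in short steps, Python scripts to look and compute and a tool call to move; the robot and the scene stay as the last step left them, time stands still between calls to the robot, and variables do not carry over. Pictures are saved under pics/ and viewed, at most 10 in all, crops included, and the job is handed in when it is done.

Besides the shell and the picture viewer there is one more tool, called after "Request:" as name(argument=value, ...), one argument or row to a line, values as JSON. jog_arm: Moves the arm, as the interface text tells. Shift numbers are shares of 40 mm and turn numbers shares of 10 degrees, none past 1 either way. Its arguments: {"type":"object","properties":{"commands":{"type":"array"},"squeeze":{"type":"number"}},"required":["commands"]}

```bash
ls; mkdir -p pics
python3 - <<'E'
from cell import manip,cams,job
import cv2,numpy as np,pickle
print(manip.nose_length); print(manip.read_state())
d={}
for n in("scene","side","wrist"):
    c=cams.camera(n); d[n]=c; print(n,c['fx'],c['cx'],c['cy'],np.round(c['world_to_cam'],3).tolist())
pickle.dump(d,open('v0.pkl','wb'))
im=[cv2.cvtColor(d[n]['image'],cv2.COLOR_RGB2BGR) for n in("scene","side")]
cv2.imwrite('pics/a.png',im[0]);cv2.imwrite('pics/b.png',im[1])
E
```

```text
pics
8.0
{'clock': 0.0, 'joints': array([-6.66028735e-02,  3.00499957e-01,  1.52157503e+00, -8.95326980e-06,
        1.32069322e+00, -6.66000030e-02]), 'qd': array([-0.00163214, -0.00020973, -0.00036679, -0.00162549,  0.00143867,
        0.00086923]), 'effort': array([-1.53750298e-03, -5.31805658e+01, -3.52735734e+01,  7.07558286e-02,
        2.43994006e-02, -4.79655944e-05]), 'eef_pos': array([5.49749965e+02, 9.88053279e-03, 2.12873054e+02]), 'eef_rot': array([-3.14041913e+00, -6.95811045e-05,  1.57079564e+00]), 'wrist_force': array([ 0.45307566, -0.1602823 , -0.43762442]), 'moment': array([-0.00231195, -0.01580875, -0.06280218]), 'finger_force': 0.0, 'finger_gap': 94.04603359741643}
scene 444.49688810729646 257.54573934651654 186.54429689179022 [[0.749, 0.663, -0.016, -461.959], [0.57, -0.656, -0.494, -293.947], [-0.337, 0.361, -0.869, 1785.744], [0.0, 0.0, 0.0, 1.0]]
side 453.57907479093717 254.9433979135675 192.69079531102562 [[0.978, -0.21, -0.002, -595.841], [-0.128, -0.588, -0.799, 165.535], [0.167, 0.781, -0.602, 1340.052], [0.0, 0.0, 0.0, 1.0]]
wrist 303.81263607386285 254.89845328987258 194.533030996473 [[1.0, 0.002, -0.001, -548.152], [0.002, -0.967, 0.253, -28.133], [-0.001, -0.253, -0.967, 391.298], [0.0, 0.0, 0.0, 1.0]]
```

View pics/a.png

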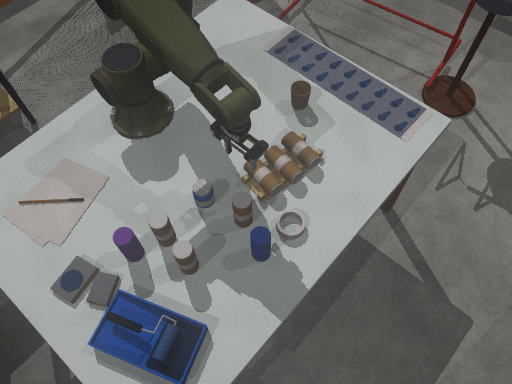

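View pics/b.png

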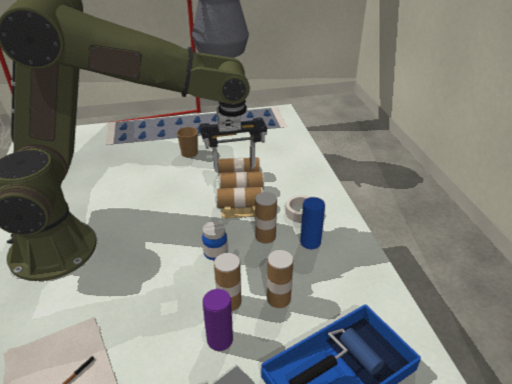

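The scene view shows the brown tubes with white caps at about (160,225), (183,255) and (242,208). Look-alikes are the purple one at (128,245) and the blue one at (260,243). The jar is at (203,193), the rack with three lying tubes around (283,163), the cup at (300,95) and the tape at (291,223). The side view shows the same: tubes at (228,282), (280,280) and (266,218), purple (218,320), blue (312,223). The three brown ones match "cardboard, white caps, paper band"; purple and blue are excluded by the text. I'll confirm this in one crop.

Run:
```python
import cv2,pickle,numpy as np
d=pickle.load(open('v0.pkl','rb'))
g=lambda n:cv2.cvtColor(d[n]['image'],cv2.COLOR_RGB2BGR)
a=cv2.resize(g('scene')[120:280,140:330],None,fx=2.1*1.0,fy=2.1,interpolation=cv2.INTER_CUBIC)
b=cv2.resize(g('side')[150:310,200:330],None,fx=3,fy=3,interpolation=cv2.INTER_CUBIC)
H=max(a.shape[0],b.shape[0]);o=np.zeros((H,a.shape[1]+b.shape[1],3),np.uint8)
o[:a.shape[0],:a.shape[1]]=a;o[:b.shape[0],a.shape[1]:]=b;cv2.imwrite('pics/c.png',o);print(o.shape)
for n in('scene','side'):
    h=cv2.cvtColor(g(n),cv2.COLOR_BGR2HSV)
    m=cv2.inRange(h,(5,70,50),(22,255,255))
    k,l,s,c=cv2.connectedComponentsWithStats(m)
    for i in range(1,k):
        if s[i,4]>40: print(n,s[i],np.round(c[i]),)
    for p in([(160,218),(183,247),(242,199)] if n=='scene' else [(228,262),(280,259),(266,199)]): print(n,p,h[p[1],p[0]])
    print('table',h[300,260] if n=='scene' else h[300,150])
```

```text
(480, 789, 3)
scene [ 0  0 13  8 57] [4. 2.]
scene [ 423   76   53   39 1285] [448.  96.]
scene [  0  87  20  36 403] [  7. 105.]
scene [284 132  21  16 172] [293. 138.]
scene [265 146  22  18 211] [274. 153.]
scene [300 147  22  18 202] [309. 154.]
scene [242 160  27  23 161] [253. 169.]
scene [282 161  21  19 235] [291. 169.]
scene [247 173  38  25 424] [265. 184.]
scene [ 19 199  49   4  86] [ 43. 200.]
scene (160, 218) [150   2 162]
scene (183, 247) [  0   2 160]
scene (242, 199) [150   5 108]
table [ 66  10 125]
side [177 127  21  30 499] [188. 141.]
side [ 217  158   60   63 2040] [242. 192.]
side [256 227  20  16 252] [265. 235.]
side [267 261  26  24 390] [279. 274.]
side [215 266  25  22 384] [227. 278.]
side [267 289  24  19 304] [278. 299.]
side [232 293   9  17 116] [236. 301.]
side [ 62 373  14  11  51] [ 69. 378.]
side (228, 262) [ 19  15 192]
side (280, 259) [ 19  15 192]
side (266, 199) [ 17  14 128]
table [ 41  14 200]
```

View pics/c.png

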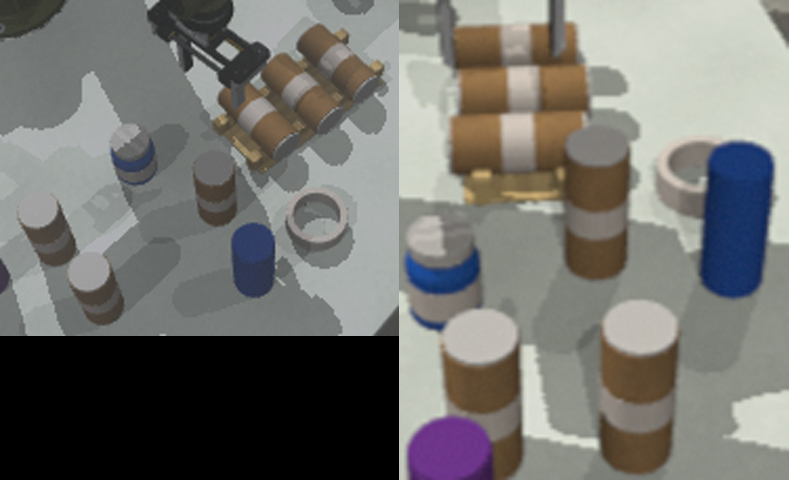

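Confirmed: three brown tubes with white caps and a paper band. The cap centres are at side (227,262), (280,259), (266,199) and at scene (160,220), (184,249), (241,200). Next I triangulate and locate the rack.

```bash
cat > h.py <<'E'
import numpy as np,cv2
def P(c):
    K=np.array([[c['fx'],0,c['cx']],[0,c['fy'],c['cy']],[0,0,1]]);return K@np.array(c['world_to_cam'])[:3]
def tri(c1,p1,c2,p2):
    X=cv2.triangulatePoints(P(c1),P(c2),np.array(p1,float).reshape(2,1),np.array(p2,float).reshape(2,1));return (X[:3]/X[3]).ravel()
def proj(c,X):
    x=P(c)@np.r_[X,1];return x[:2]/x[2]
def ray(c,p,z):
    W=np.array(c['world_to_cam']);R,t=W[:3,:3],W[:3,3];o=-R.T@t
    d=R.T@np.array([(p[0]-c['cx'])/c['fx'],(p[1]-c['cy'])/c['fy'],1]);return o+d*(z-o[2])/d[2]
E
python3 - <<'E'
from h import *;import pickle
d=pickle.load(open('v0.pkl','rb'));s,t=d['scene'],d['side']
for a,b in (((160,220),(227.3,262.3)),((183.8,249.5),(280.3,259.3)),((241.4,200),(266,198.7)),((128,234),(218,300)),((252.5,231.5),(313,203)),((203,185),(213.5,226))):
    X=tri(s,a,t,b);print(X.round(),np.round(proj(t,X)-b,1),ray(s,a,150).round(),ray(t,b,150).round())
def br(c): return cv2.inRange(cv2.cvtColor(c['image'],cv2.COLOR_RGB2HSV),(5,70,50),(22,255,255))
w=cv2.cvtColor(d['wrist']['image'],cv2.COLOR_RGB2BGR);cv2.imwrite('pics/d.png',w)
E
```

```text
[ 476. -300.  140.] [-0.1 -0.1] [ 481. -301.  150.] [ 475. -310.  150.]
[ 604. -319.  141.] [-0. -0.] [ 608. -320.  150.] [ 602. -327.  150.]
[624. -82. 146.] [-0.2 -0.1] [625. -83. 150.] [623. -87. 150.]
[ 436. -399.  131.] [-1.4 -1.1] [ 442. -398.  150.] [ 437. -418.  150.]
[ 735. -151.  170.] [-1.7 -1.3] [ 724. -141.  150.] [ 747. -134.  150.]
[ 467. -107.   94.] [-0.3 -0.2] [ 493. -124.  150.] [ 461. -172.  150.]
```

View pics/d.png

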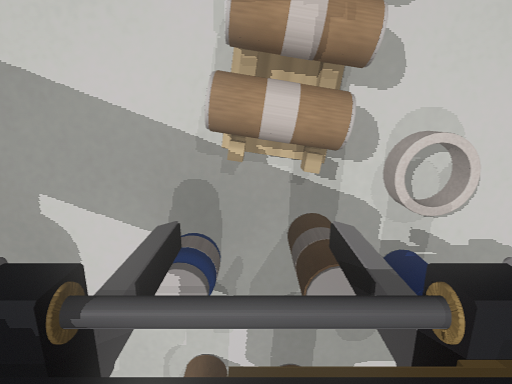

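The wrist view shows base3 with its band at (282,110) and part of base2 above it. The tape is at (432,173), and the rack is yawed roughly -10°. I'll move up and to the left to see the whole rack from two places.

Request:
jog_arm(
  commands=[
    {"dx": 0.8, "dz": -1, "gripper": 0},
    {"dx": 0.8, "dz": -1, "gripper": 0},
    {"dx": 0.8, "dz": -1, "gripper": 0},
    {"gripper": 0},
    {"gripper": 0},
  ],
  squeeze=20,
)

```text
schema error: expected keys dx, dy, dz, ax, ay, az, gripper
```

Run:
```python
from cell import cams;import pickle,cv2
c=cams.camera('wrist');pickle.dump(c,open('w1.pkl','wb'));cv2.imwrite('pics/e.png',cv2.cvtColor(c['image'],cv2.COLOR_RGB2BGR))
```

Request:
jog_arm(
  commands=[
    {"dx": 1},
    {"dx": 1},
    {"dx": 0.5},
    {},
    {},
  ],
)

```text
schema error: expected keys dx, dy, dz, ax, ay, az, gripper
```

Run:
```python
from cell import cams;import pickle,cv2
from h import *
c2=cams.camera('wrist');pickle.dump(c2,open('w2.pkl','wb'));cv2.imwrite('pics/f.png',cv2.cvtColor(c2['image'],cv2.COLOR_RGB2BGR))
c1=pickle.load(open('w1.pkl','rb'))
for c in(c1,c2):
    m=cv2.inRange(cv2.cvtColor(c['image'],cv2.COLOR_RGB2HSV),(5,90,50),(22,255,255))
    m=cv2.morphologyEx(m,cv2.MORPH_OPEN,np.ones((3,3)))
    k,l,s,q=cv2.connectedComponentsWithStats(m)
    for i in range(1,k):
        if s[i,4]>150: print(s[i],q[i].round(1),ray(c,q[i],70).round(),cv2.minAreaRect(np.argwhere(l==i)[:,::-1].astype(np.float32)))
    print()
```

```text
[ 230    0   60   54 2385] [261.2  21.4] [554. 157.  70.] ((259.5, 26.5), (53.0, 59.0), 90.0)
[ 318    0   66   62 3323] [350.9  29.1] [638. 151.  70.] ((350.5, 30.5), (61.0, 65.0), 90.0)
[ 214   74   53   61 2446] [241.2 102.5] [535.  85.  70.] ((238.6899871826172, 103.16999053955078), (48.36610412597656, 58.40702819824219), 8.130102157592773)
[ 293   84   59   62 2883] [322.6 115.5] [616.  73.  70.] ((323.0317687988281, 116.54335021972656), (53.44810104370117, 58.54201889038086), 8.746162414550781)
[  46  282   33   63 1064] [ 59.3 314.5] [ 315. -158.   70.] ((61.47067642211914, 312.90985107421875), (30.725221633911133, 62.604862213134766), 2.544804573059082)
[ 426  282   40   63 1167] [449.4 313.4] [ 781. -156.   70.] ((446.6611328125, 312.78033447265625), (64.82308197021484, 33.619834899902344), 79.28687286376953)
[ 246  360  266   17 3017] [393.3 370.4] [ 724. -239.   70.] ((378.5, 368.0), (16.0, 265.0), 90.0)

[ 230    0   60   54 2379] [261.1  21.3] [554. 157.  70.] ((258.60400390625, 24.940261840820312), (57.738494873046875, 53.813873291015625), 3.8140745162963867)
[ 318    0   66   62 3322] [350.8  29.1] [638. 151.  70.] ((350.5, 30.5), (61.0, 65.0), 90.0)
[ 212   74   55   61 2474] [240.8 102.6] [534.  85.  70.] ((237.60403442382812, 102.82369995117188), (50.25490188598633, 58.1618766784668), 8.746161460876465)
[ 293   84   59   61 2887] [322.5 115.6] [616.  73.  70.] ((322.91241455078125, 116.4960708618164), (53.36702346801758, 58.422847747802734), 8.914926528930664)
[  46  282   33   63 1070] [ 59.4 314.4] [ 315. -158.   70.] ((61.55801010131836, 312.89776611328125), (30.852033615112305, 62.70269012451172), 3.012787342071533)
[ 426  282   40   63 1163] [449.5 313.4] [ 781. -156.   70.] ((446.7917785644531, 312.7350158691406), (64.95519256591797, 33.20602035522461), 78.40782928466797)
[ 245  360  267   17 3018] [393.3 370.4] [ 724. -239.   70.] ((378.0, 368.0), (16.0, 266.0), 90.0)
```

View pics/e.png

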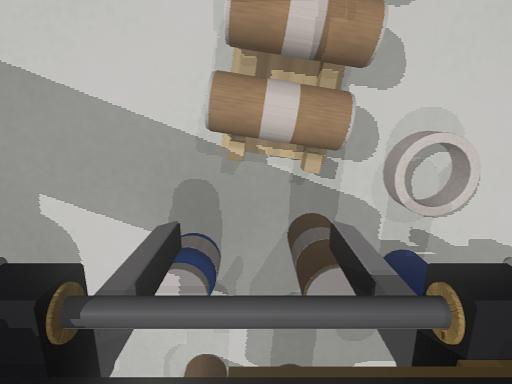

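Every row needs all keys, and the arm didn't move (the picture is unchanged). I'll redo the move.

Request:
jog_arm(
  commands=[
    {"dx": 1, "dy": 0, "dz": -1, "ax": 0, "ay": 0, "az": 0, "gripper": 0},
    {"dx": 1, "dy": 0, "dz": -1, "ax": 0, "ay": 0, "az": 0, "gripper": 0},
    {"dx": 1, "dy": 0, "dz": -1, "ax": 0, "ay": 0, "az": 0, "gripper": 0},
    {"dx": 0, "dy": 0, "dz": 0, "ax": 0, "ay": 0, "az": 0, "gripper": 0},
    {"dx": 0, "dy": 0, "dz": 0, "ax": 0, "ay": 0, "az": 0, "gripper": 0},
  ],
  squeeze=20,
)

```text
clock: 0.88
eef_pos: [549.8, 119.6, 332.4]
eef_rot: [-3.14, 0.0, 1.571]
wrist_force: [-0.2, 0.2, 0.3]
finger_gap: 94.1
finger_force: 0.0
```

Run:
```python
from cell import cams;import pickle,cv2
c=cams.camera('wrist');pickle.dump(c,open('w1.pkl','wb'));cv2.imwrite('pics/e.png',cv2.cvtColor(c['image'],cv2.COLOR_RGB2BGR))
```

Request:
jog_arm(
  commands=[
    {"dx": 1, "dy": 0, "dz": 0, "ax": 0, "ay": 0, "az": 0, "gripper": 0},
    {"dx": 1, "dy": 0, "dz": 0, "ax": 0, "ay": 0, "az": 0, "gripper": 0},
    {"dx": 0, "dy": 0, "dz": 0, "ax": 0, "ay": 0, "az": 0, "gripper": 0},
    {"dx": 0, "dy": 0, "dz": 0, "ax": 0, "ay": 0, "az": 0, "gripper": 0},
  ],
)

```text
clock: 1.42
eef_pos: [550.1, 198.8, 332.7]
eef_rot: [-3.14, 0.001, 1.57]
wrist_force: [-0.8, -0.4, 0.0]
finger_gap: 94.0
finger_force: 0.0
```

Run:
```python
from cell import cams;import pickle,cv2
from h import *
c2=cams.camera('wrist');pickle.dump(c2,open('w2.pkl','wb'));cv2.imwrite('pics/f.png',cv2.cvtColor(c2['image'],cv2.COLOR_RGB2BGR))
c1=pickle.load(open('w1.pkl','rb'))
for c in(c1,c2):
    m=cv2.inRange(cv2.cvtColor(c['image'],cv2.COLOR_RGB2HSV),(5,90,50),(22,255,255))
    m=cv2.morphologyEx(m,cv2.MORPH_OPEN,np.ones((3,3)))
    k,l,s,q=cv2.connectedComponentsWithStats(m)
    for i in range(1,k):
        if s[i,4]>150 and q[i][1]<290: print(s[i],q[i].round(1),ray(c,q[i],70).round(),np.round(cv2.minAreaRect(np.argwhere(l==i)[:,::-1].astype(np.float32))[2]))
    print()
```

```text
[ 252   46   34   44 1052] [269.8  65.6] [567. 256.  70.] 9.0
[ 305   52   45   45 1451] [326.7  76.8] [644. 242.  70.] 12.0
[ 241  110   39   44 1259] [261.4 129.6] [557. 173.  70.] 8.0
[ 298  116   42   45 1492] [319.2 139.3] [639. 159.  70.] 10.0
[ 225  170   38   39 1142] [244.7 188.6] [533.  88.  70.] 8.0
[ 282  174   39   43 1349] [301.5 195.4] [617.  77.  70.] 8.0

[ 246  106   39   40 1081] [267.1 124.3] [565. 259.  70.] 7.0
[ 303  111   43   43 1376] [324.1 134.1] [645. 246.  70.] 11.0
[ 240  164   38   40 1237] [259.6 183.2] [555. 175.  70.] 6.0
[ 296  169   40   44 1356] [316.5 191.2] [639. 163.  70.] 9.0
[ 226  219   37   37 1085] [244.6 236.7] [533.  91.  70.] 8.0
[ 281  222   37   41 1233] [299.5 242.7] [617.  81.  70.] 7.0
```

View pics/f.png

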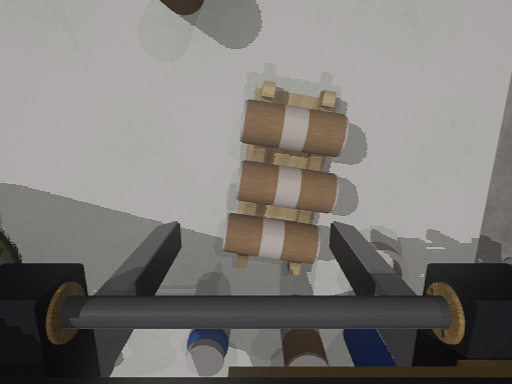

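Picture f shows base1, base2 and base3 with bands at (294,129), (288,187) and (272,238). The batten ends stick out at (268,88) and (328,98) at the top, and at (241,260) and (295,268) at the bottom. I'll measure the rack from the batten ends.

Run:
```python
import pickle,cv2
from h import *
C=[pickle.load(open(f,'rb')) for f in('w1.pkl','w2.pkl')]
for c in C:
    h=cv2.cvtColor(c['image'],cv2.COLOR_RGB2HSV)
    m=cv2.inRange(h,(12,60,110),(28,255,255))
    k,l,s,q=cv2.connectedComponentsWithStats(m)
    for i in range(1,k):
        if s[i,4]>25 and q[i][1]<290: print(s[i],q[i].round(1))
    print()
# zoomed crop of both, stacked
a=[cv2.resize(cv2.cvtColor(C[0]['image'],cv2.COLOR_RGB2BGR)[15:235,215:362],None,fx=2.7,fy=2.7,interpolation=cv2.INTER_CUBIC),
   cv2.resize(cv2.cvtColor(C[1]['image'],cv2.COLOR_RGB2BGR)[75:295,215:362],None,fx=2.7,fy=2.7,interpolation=cv2.INTER_CUBIC)]
o=np.hstack(a);print(o.shape);cv2.imwrite('pics/g.png',o)
```

```text
[ 243   20  108   76 4043] [297.1  60.5]
[246  89  21  20 280] [255.4 100. ]
[275 103  51  16 502] [301.9 109.4]
[ 238  109   42   41 1349] [258.6 129. ]
[ 298  117   43   43 1326] [319.9 138.8]
[238 150  21  19 272] [247.  159.4]
[263 159  52  18 595] [290. 167.]
[ 224  169   40   38 1205] [243.1 187.6]
[ 281  175   40   40 1173] [301.4 196.5]
[232 206  74  26 502] [268.8 217.4]

[254  81  22  22 305] [265.5  91.5]
[287  90  50  22 655] [313.5 100.9]
[ 244  102   41   39 1237] [263.7 121.5]
[ 304  114   42   36 1202] [325.4 131.4]
[246 144  20  19 269] [254.9 153.5]
[273 153  36  16 388] [290.1 160.4]
[308 156  15  15 176] [314.9 163.2]
[ 239  165   40   37 1073] [258.2 183.1]
[ 296  175   41   34 1039] [317.1 192.2]
[238 201  19  15 220] [246.9 208. ]
[263 205  49  19 553] [287.2 213.7]
[225 222  38  32 946] [243.3 237.3]
[280 230  38  32 900] [299.5 245.9]
[237 258  11  10  90] [241.6 262.3]
[290 263  11  12 101] [295.  267.9]

(594, 794, 3)
```

View pics/g.png

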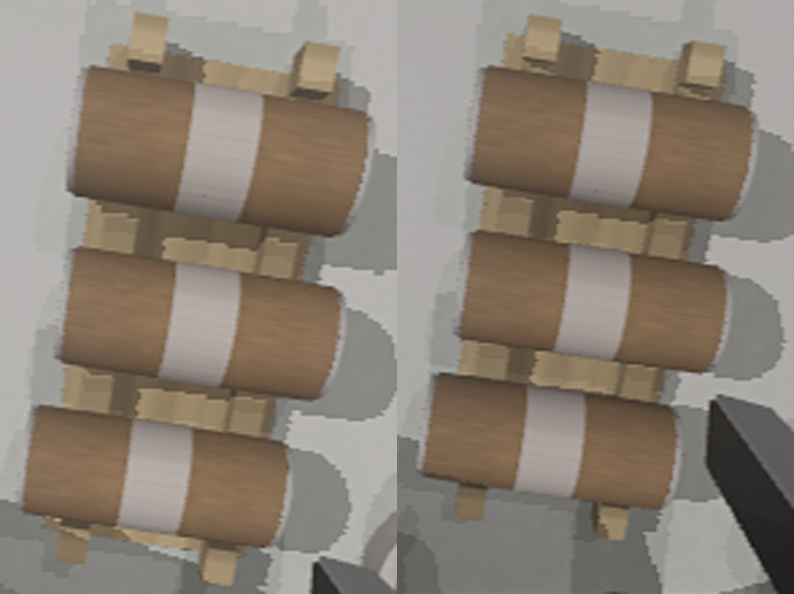

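Picture g shows the batten end edges. Left panel: (151,13), (323,43), (70,563), (218,583). Right panel: (543,16), (706,43), (470,517), (611,538). I'll triangulate these, and the tube band centres too.

Run:
```python
import pickle
from h import *
C=[pickle.load(open(f,'rb')) for f in('w1.pkl','w2.pkl')]
L=[(151,13),(323,43),(70,563),(218,583)];R=[(543,16),(706,43),(470,517),(611,538)]
f=lambda p:(215+p[0]/2.7,15+p[1]/2.7);g=lambda p:(215+(p[0]-397)/2.7,75+p[1]/2.7)
def rep(L,R,z):
    o=[]
    for a,b in zip(L,R):
        X1,X2=ray(C[0],f(a),z),ray(C[1],g(b),z);o.append((X1+X2)/2);print(X1.round(1),X2.round(1),'tri',tri(C[0],f(a),C[1],g(b)).round(0))
    return np.array(o)
q=rep(L,R,36);c=q.mean(0)
v=(q[0]+q[1]-q[2]-q[3])/2;print('centre',c,'len',np.linalg.norm(v),'yaw from batten',np.degrees(np.arctan2(-v[0],v[1])), 'row', [np.degrees(np.arctan2(*(q[i+1]-q[i])[[1,0]])) for i in (0,2)])
print('bands');b=rep([(219,152),(200,324),(155,475)],[(611,145),(593,303),(552,442)],70)
```

```text
[569.7 320.   36. ] [568.7 319.4  36. ] tri [569. 319.  39.]
[658.9 306.2  36. ] [657.3 305.7  36. ] tri [657. 305.  39.]
[525.3  20.7  36. ] [526.6  22.3  36. ] tri [526.  17.  27.]
[615.4   8.   36. ] [615.9   7.7  36. ] tri [615.   9.  38.]
centre [592.22160231 163.7502555   36.        ] len 301.2015943104522 yaw from batten -8.1825946153464 row [np.float64(-8.796549500087723), np.float64(-8.627485975222049)]
bands
[602.8 249.   70. ] [603.4 253.   70. ] tri [606. 252.  47.]
[595.9 165.3  70. ] [596.4 168.9  70. ] tri [598. 164.  49.]
[573.9  84.2  70. ] [575.4  87.5  70. ] tri [576.  80.  51.]
```

The batten span measures 301.2 mm against 301 stated, which is a good match. The rack centre is at (592,164) with yaw -8.3°.

Plan: grip each standing tube at mid-height with the tool leaning 45°, half-turn about the tool axis so the tube lies level, and lower it. To check joint limits I need a kinematic model, so I'll gather poses while heading to the first tube.

```bash
cat > rec.py <<'E'
from cell import manip;import pickle,os,numpy as np
L=pickle.load(open('rec.pkl','rb')) if os.path.exists('rec.pkl') else [(np.array([-6.66028735e-02,.300499957,1.52157503,0,1.32069322,-.0666]),np.array([549.75,.01,212.87]),np.array([-3.14042,0,1.570796]))]
s=manip.read_state();L.append((s['joints'],s['eef_pos'],s['eef_rot']));pickle.dump(L,open('rec.pkl','wb'));print(s['joints'].round(3))
E
python3 rec.py
```

```text
[ 0.284  0.325  1.216 -0.     1.601  0.285]
```

Request:
jog_arm(
  commands=[
    {"dx": -1, "dy": 0, "dz": 0, "ax": 0, "ay": 0, "az": 0, "gripper": 0},
    {"dx": -1, "dy": 0, "dz": 0, "ax": 0, "ay": 0, "az": 0, "gripper": 0},
    {"dx": -1, "dy": 0, "dz": 0, "ax": 0, "ay": 0, "az": 0, "gripper": 0},
    {"dx": -1, "dy": 0, "dz": 0, "ax": 0, "ay": 0, "az": 0, "gripper": 0},
    {"dx": 0, "dy": 0, "dz": 0, "ax": 1, "ay": 0, "az": 0, "gripper": 0},
    {"dx": 0, "dy": 0, "dz": 0, "ax": 1, "ay": 0, "az": 0, "gripper": 0},
    {"dx": 0, "dy": 0, "dz": 0, "ax": 0, "ay": 0, "az": 0, "gripper": 0},
  ],
)

```text
clock: 2.35
eef_pos: [550.7, 38.6, 330.7]
eef_rot: [-2.787, -0.0, 1.569]
wrist_force: [0.5, -0.7, 0.1]
finger_gap: 94.0
finger_force: 0.0
```

```bash
python3 rec.py
```

```text
[0.003 0.473 1.055 0.002 1.968 0.005]
```

Request:
jog_arm(
  commands=[
    {"dx": 0, "dy": 0, "dz": 0, "ax": 0, "ay": 1, "az": 0, "gripper": 0},
    {"dx": 0, "dy": 0, "dz": 0, "ax": 0, "ay": 1, "az": 0, "gripper": 0},
    {"dx": 0, "dy": 0, "dz": 0, "ax": 0, "ay": 0, "az": 0, "gripper": 0},
  ],
)

```text
clock: 2.72
eef_pos: [549.7, 37.8, 333.7]
eef_rot: [-2.775, -0.328, 1.443]
wrist_force: [-0.1, -0.6, 1.0]
finger_gap: 94.0
finger_force: 0.0
```

```bash
python3 rec.py
cat > kin.py <<'E'
import numpy as np
from scipy.spatial.transform import Rotation as Ro
from scipy.optimize import least_squares
lo=np.array([-3.03,-.79,.23,-1.04,0,-2.55]);hi=np.array([3.03,2.21,2.52,4.18,3.07,2.55])
def fk(q,p):
    h0,a1,dl,a2,e,a3,L=p
    A=Ro.from_euler('z',q[0]);B=A*Ro.from_euler('y',q[1]);C=B*Ro.from_euler('y',q[2]);D=C*Ro.from_euler('z',q[3])*Ro.from_euler('y',q[4])
    return A.apply([a1,dl,h0])+B.apply([0,0,a2])+C.apply([e,0,a3])+D.apply([0,0,L]),D*Ro.from_euler('z',q[5]+np.pi/2)
def ik(pos,R,p,q0):
    f=lambda q:np.r_[(fk(q,p)[0]-pos)/100,(R.inv()*fk(q,p)[1]).as_rotvec()]
    r=least_squares(f,np.clip(q0,lo+1e-3,hi-1e-3),bounds=(lo,hi));return r.x,np.abs(r.fun).max()
E
python3 - <<'E'
from kin import *;import pickle
D=pickle.load(open('rec.pkl','rb'))
f=lambda p:np.concatenate([fk(q,p)[0]-x for q,x,_ in D]+[(Ro.from_euler('xyz',r).inv()*fk(q,p)[1]).as_rotvec()*100 for q,x,r in D])
r=least_squares(lambda p:np.r_[f(p),(p-[300,50,36,400,0,400,200])*1e-3],[300,50,36,400,0,400,200]);print(r.x.round(1),np.abs(r.fun).max());np.save('p.npy',r.x)
E
```

```text
[-0.14   0.455  1.106  0.324  1.951 -0.009]
[221.2  -0.   36.6 424.2  40.9 447.5 262.6] 0.07878372988682145
```

The model fits to 0.08. Next I search lean azimuths that are reachable at pick and place with small joint travel.

```bash
cat > plan.py <<'E'
from kin import *
p=np.load('p.npy')
yr=np.radians(-8.3);c=np.array([592.2,163.8,0]);ry=np.array([-np.sin(yr),np.cos(yr),0])
SP={'L':c+44.5*ry+[0,0,86],'R':c-44.5*ry+[0,0,86],'T':c+[0,0,132]}
TB={'A':np.array([477,-304,75.]),'B':np.array([605,-322,75.]),'C':np.array([624,-84,75.])}
def pose(psi,th,s):
    """tool leaning th from vertical with the gripper offset towards azimuth psi; s=+1: tool x on the lower/outer side"""
    u=np.array([np.cos(psi),np.sin(psi),0]);z=-np.sin(th)*u-[0,0,np.cos(th)];x=s*(np.cos(th)*u-[0,0,np.sin(th)])
    return Ro.from_matrix(np.c_[x,np.cross(z,x),z])
def sols(pos,R):
    o=[]
    for q3 in(1.0,1.7):
     for q4 in(0,1.5,3.1,-.8):
      for q6 in(-1.6,0,1.6):
        q,e=ik(pos,R,p,[np.arctan2(pos[1],pos[0]),.5,q3,q4,1.2,q6])
        if e<2e-3 and not any(np.allclose(q,k,atol=.03) for k in o):o.append(q)
    return o
E
python3 - <<'E'
from plan import *
T=np.radians(45)
for k,X in SP.items():
    for lean in(yr,yr+np.pi):
        for s in(1,-1):
            for h in (0,90):
                print(k,'lean',round(np.degrees(lean)),'s',s,'h',h,[q.round(2).tolist() for q in sols(X+[0,0,h],pose(lean,T,s))])
E
```

```text
L lean -8 s 1 h 0 [[0.18, 1.09, 0.71, 0.26, 2.08, 1.94]]
L lean -8 s 1 h 90 [[0.18, 1.02, 0.65, 0.29, 2.21, 1.98]]
L lean -8 s -1 h 0 [[0.18, 1.09, 0.71, 0.26, 2.08, -1.21]]
L lean -8 s -1 h 90 [[0.18, 1.02, 0.65, 0.29, 2.21, -1.16]]
L lean 172 s 1 h 0 []
L lean 172 s 1 h 90 [[0.44, 0.27, 1.85, -0.92, 0.51, -0.28]]
L lean 172 s -1 h 0 []
L lean 172 s -1 h 90 []
R lean -8 s 1 h 0 [[0.07, 1.01, 0.86, 0.17, 2.03, 1.8]]
R lean -8 s 1 h 90 [[0.07, 0.93, 0.81, 0.19, 2.17, 1.83]]
R lean -8 s -1 h 0 [[0.07, 1.01, 0.86, 0.17, 2.03, -1.34]]
R lean -8 s -1 h 90 [[0.07, 0.93, 0.81, 0.19, 2.17, -1.31]]
R lean 172 s 1 h 0 []
R lean 172 s 1 h 90 [[0.26, 0.17, 1.97, -0.86, 0.38, -0.45]]
R lean 172 s -1 h 0 []
R lean 172 s -1 h 90 []
T lean -8 s 1 h 0 [[0.13, 1.0, 0.77, 0.23, 2.12, 1.89]]
T lean -8 s 1 h 90 [[0.13, 0.94, 0.68, 0.25, 2.27, 1.93]]
T lean -8 s -1 h 0 [[0.13, 1.0, 0.77, 0.23, 2.12, -1.26]]
T lean -8 s -1 h 90 [[0.13, 0.94, 0.68, 0.25, 2.27, -1.21]]
T lean 172 s 1 h 0 []
T lean 172 s 1 h 90 [[0.36, 0.15, 1.87, -0.75, 0.52, -0.52]]
T lean 172 s -1 h 0 []
T lean 172 s -1 h 90 []
```

Run:
```python
from plan import *
T=np.radians(45)
for k,X in TB.items():
    for deg in range(-120,121,15):
        for s in(1,-1):
            S=[q for q in sols(X,pose(np.radians(deg),T,s)) if q[4]>.3 and sols(X+[0,0,100],pose(np.radians(deg),T,s))]
            if S: print(k,deg,s,[q.round(2).tolist() for q in S])
```

```text
A -120 1 [[-0.94, 0.67, 1.53, 0.72, 1.39, 2.43]]
A -120 -1 [[-0.94, 0.67, 1.53, 0.72, 1.39, -0.71]]
A -105 1 [[-0.9, 0.75, 1.39, 0.6, 1.55, 2.32]]
A -105 -1 [[-0.9, 0.75, 1.39, 0.6, 1.55, -0.82]]
A -90 1 [[-0.85, 0.82, 1.25, 0.49, 1.7, 2.19]]
A -90 -1 [[-0.85, 0.82, 1.25, 0.49, 1.7, -0.95]]
A -75 1 [[-0.8, 0.88, 1.14, 0.37, 1.82, 2.05]]
A -75 -1 [[-0.8, 0.88, 1.14, 0.37, 1.82, -1.1]]
A -60 1 [[-0.73, 0.93, 1.05, 0.23, 1.92, 1.88]]
A -60 -1 [[-0.73, 0.93, 1.05, 0.23, 1.92, -1.27]]
A -45 1 [[-0.67, 0.96, 0.99, 0.09, 1.97, 1.69]]
A -45 -1 [[-0.67, 0.96, 0.99, 0.09, 1.97, -1.45]]
A -30 1 [[-0.61, 0.97, 0.98, -0.06, 1.98, 1.49]]
A -30 -1 [[-0.61, 0.97, 0.98, -0.06, 1.98, -1.65]]
A -15 1 [[-0.54, 0.95, 1.01, -0.21, 1.94, 1.29]]
A -15 -1 [[-0.54, 0.95, 1.01, -0.21, 1.94, -1.85]]
A 0 1 [[-0.48, 0.91, 1.08, -0.35, 1.86, 1.11]]
A 0 -1 [[-0.48, 0.91, 1.08, -0.35, 1.86, -2.03]]
A 15 1 [[-0.42, 0.86, 1.17, -0.47, 1.74, 0.96]]
A 15 -1 [[-0.42, 0.86, 1.17, -0.47, 1.74, -2.18]]
A 30 1 [[-0.37, 0.79, 1.3, -0.59, 1.6, 0.82]]
A 30 -1 [[-0.37, 0.79, 1.3, -0.59, 1.6, -2.32]]
A 45 1 [[-0.33, 0.72, 1.43, -
[... 1491 characters left out ...]
.21, 1.14, 0.65, 0.05, 2.14, 1.63]]
C -15 -1 [[-0.21, 1.14, 0.65, 0.05, 2.14, -1.51]]
C 0 1 [[-0.15, 1.14, 0.65, -0.12, 2.13, 1.4]]
C 0 -1 [[-0.15, 1.14, 0.65, -0.12, 2.13, -1.74]]
C 15 1 [[-0.09, 1.11, 0.71, -0.28, 2.06, 1.18]]
C 15 -1 [[-0.09, 1.11, 0.71, -0.28, 2.06, -1.96]]
C 30 1 [[-0.04, 1.05, 0.82, -0.41, 1.94, 1.0]]
C 30 -1 [[-0.04, 1.05, 0.82, -0.41, 1.94, -2.15]]
C 45 1 [[0.01, 0.98, 0.95, -0.53, 1.8, 0.84]]
C 45 -1 [[0.01, 0.98, 0.95, -0.53, 1.8, -2.3]]
C 60 1 [[0.06, 0.9, 1.11, -0.63, 1.62, 0.71]]
C 60 -1 [[0.06, 0.9, 1.11, -0.63, 1.62, -2.43]]
C 75 1 [[0.09, 0.81, 1.27, -0.73, 1.44, 0.59]]
C 90 1 [[0.1, 0.72, 1.43, -0.84, 1.24, 0.5]]
C 105 1 [[0.1, 0.63, 1.59, -0.95, 1.03, 0.4]]
```

Pick leans: C at 60°, B at 15°, A at 30°, all with s=+1, and placing with lean -8.3°, s=-1. The order C, B, A keeps the neighbours clear. Next is a helper that gives turn and shift numbers.

```bash
cat > go.py <<'E'
import sys
from plan import *
from cell import manip
def need(pos,R,flip=None):
    s=manip.read_state();R0=Ro.from_euler('xyz',s['eef_rot'])
    v=(R0.inv()*R).as_rotvec()
    n=int(np.ceil(np.degrees(np.linalg.norm(v))/10));print('turn deg',np.degrees(v).round(1),'rows',n,'each',(np.degrees(v)/10/max(n,1)).round(3))
    d=R.inv().apply(np.array(pos)-s['eef_pos'])/40;m=int(np.ceil(np.linalg.norm(d)));print('then shift/40',d.round(2),'rows',m,'each',(d/max(m,1)).round(3))
    q=s['joints'];RR=R0
    for i in range(1,n+1):
        RR=R0*Ro.from_rotvec(v*i/n);q,e=ik(s['eef_pos'],RR,p,q)
        if e>2e-3: print('unreachable turn',i)
    print('q after turn',q.round(2))
    for i in range(1,m+1):
        q,e=ik(s['eef_pos']+(np.array(pos)-s['eef_pos'])*i/m,R,p,q)
        if e>2e-3: print('unreachable shift',i)
    print('q end',q.round(2))
E
python3 - <<'E'
from go import *
need([624,-84,215],pose(np.radians(60),np.pi/4,1))
E
```

```text
turn deg [-13.1 -57.7  34.4] rows 7 each [-0.188 -0.825  0.491]
then shift/40 [0.89 3.13 3.31] rows 5 each [0.178 0.626 0.661]
q after turn [ 0.25  0.56  1.05 -0.61  2.05  0.63]
q end [ 0.06  0.75  1.02 -0.65  1.81  0.57]
```

Request:
jog_arm(
  commands=[
    {"dx": 0, "dy": 0, "dz": 0, "ax": -0.188, "ay": -0.825, "az": 0.491, "gripper": 0},
    {"dx": 0, "dy": 0, "dz": 0, "ax": -0.188, "ay": -0.825, "az": 0.491, "gripper": 0},
    {"dx": 0, "dy": 0, "dz": 0, "ax": -0.188, "ay": -0.825, "az": 0.491, "gripper": 0},
    {"dx": 0, "dy": 0, "dz": 0, "ax": -0.188, "ay": -0.825, "az": 0.491, "gripper": 0},
    {"dx": 0, "dy": 0, "dz": 0, "ax": -0.188, "ay": -0.825, "az": 0.491, "gripper": 0},
    {"dx": 0, "dy": 0, "dz": 0, "ax": -0.188, "ay": -0.825, "az": 0.491, "gripper": 0},
    {"dx": 0, "dy": 0, "dz": 0, "ax": -0.188, "ay": -0.825, "az": 0.491, "gripper": 0},
    {"dx": 0, "dy": 0, "dz": 0, "ax": 0, "ay": 0, "az": 0, "gripper": 0},
  ],
)

```text
clock: 3.72
eef_pos: [550.0, 41.4, 332.9]
eef_rot: [-3.139, 0.788, 1.059]
wrist_force: [0.1, 0.3, 0.2]
finger_gap: 94.2
finger_force: 0.0
```

Request:
jog_arm(
  commands=[
    {"dx": 0.18, "dy": 0.63, "dz": 0.66, "ax": 0, "ay": 0, "az": 0, "gripper": 0},
    {"dx": 0.18, "dy": 0.63, "dz": 0.66, "ax": 0, "ay": 0, "az": 0, "gripper": 0},
    {"dx": 0.18, "dy": 0.63, "dz": 0.66, "ax": 0, "ay": 0, "az": 0, "gripper": 0},
    {"dx": 0.18, "dy": 0.63, "dz": 0.66, "ax": 0, "ay": 0, "az": 0, "gripper": 0},
    {"dx": 0.18, "dy": 0.63, "dz": 0.66, "ax": 0, "ay": 0, "az": 0, "gripper": 0},
    {"dx": 0, "dy": 0, "dz": 0, "ax": 0, "ay": 0, "az": 0, "gripper": 0},
    {"dx": 0, "dy": 0, "dz": 0, "ax": 0, "ay": 0, "az": 0, "gripper": 0},
  ],
)

```text
clock: 4.6
eef_pos: [625.7, -81.1, 216.2]
eef_rot: [-3.141, 0.784, 1.054]
wrist_force: [-0.4, 0.2, -0.4]
finger_gap: 93.7
finger_force: 0.0
```

Run:
```python
from go import *
from cell import cams
from h import *
need([624,-84,75],pose(np.radians(60),np.pi/4,1))
c=cams.camera('wrist');im=cv2.cvtColor(c['image'],cv2.COLOR_RGB2BGR)
cv2.imwrite('pics/h.png',im);print('cap expected px',proj(c,[624,-84,150]))
```

```text
turn deg [ 0.2 -0.1  0.3] rows 1 each [ 0.024 -0.007  0.027]
then shift/40 [ 2.44 -0.    2.56] rows 4 each [ 0.609 -0.     0.639]
q after turn [ 0.06  0.76  1.01 -0.65  1.82  0.57]
q end [ 0.06  0.9   1.11 -0.63  1.62  0.71]
cap expected px [256.06404037 154.10189765]
```

View pics/h.png

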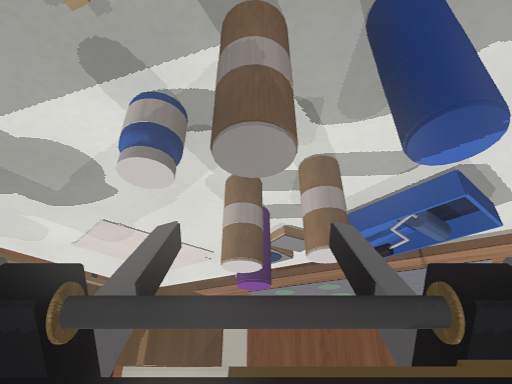

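The wrist view shows tube C's cap at about (254,149), where (256,154) was expected, so it agrees within about 2 mm. The fingers straddle it. The remaining tubes are at (242,225) and (320,205); purple is behind at (260,250) and blue at (440,80). I'll descend and grip.

Request:
jog_arm(
  commands=[
    {"dx": 0.61, "dy": 0, "dz": 0.64, "ax": 0, "ay": 0, "az": 0, "gripper": 0},
    {"dx": 0.61, "dy": 0, "dz": 0.64, "ax": 0, "ay": 0, "az": 0, "gripper": 0},
    {"dx": 0.61, "dy": 0, "dz": 0.64, "ax": 0, "ay": 0, "az": 0, "gripper": 0},
    {"dx": 0.61, "dy": 0, "dz": 0.64, "ax": 0, "ay": 0, "az": 0, "gripper": 0},
    {"dx": 0, "dy": 0, "dz": 0, "ax": 0, "ay": 0, "az": 0, "gripper": 0},
    {"dx": 0, "dy": 0, "dz": 0, "ax": 0, "ay": 0, "az": 0, "gripper": 0},
  ],
)

```text
clock: 5.4
eef_pos: [624.4, -83.9, 75.4]
eef_rot: [3.141, 0.785, 1.053]
wrist_force: [0.5, -0.2, -0.2]
finger_gap: 93.7
finger_force: 0.0
```

Request:
jog_arm(
  commands=[
    {"dx": 0, "dy": 0, "dz": 0, "ax": 0, "ay": 0, "az": 0, "gripper": 0.2},
    {"dx": 0, "dy": 0, "dz": 0, "ax": 0, "ay": 0, "az": 0, "gripper": 0.3},
    {"dx": 0, "dy": 0, "dz": 0, "ax": 0, "ay": 0, "az": 0, "gripper": 0.4},
    {"dx": 0, "dy": 0, "dz": 0, "ax": 0, "ay": 0, "az": 0, "gripper": 0.4},
    {"dx": 0, "dy": 0, "dz": 0, "ax": 0, "ay": 0, "az": 0, "gripper": 0.4},
    {"dx": 0, "dy": 0, "dz": 0, "ax": 0, "ay": 0, "az": 0, "gripper": 0.4},
  ],
  squeeze=20,
)

```text
clock: 6.15
eef_pos: [623.5, -84.4, 73.4]
eef_rot: [-3.139, 0.787, 1.055]
wrist_force: [-0.9, 1.0, 4.5]
finger_gap: 63.6
finger_force: 20.0
```

Request:
jog_arm(
  commands=[
    {"dx": -0.3, "dy": 0, "dz": -0.3, "ax": 0, "ay": 0, "az": 0, "gripper": 0.4},
    {"dx": -0.7, "dy": 0, "dz": -0.7, "ax": 0, "ay": 0, "az": 0, "gripper": 0.4},
    {"dx": -0.7, "dy": 0, "dz": -0.7, "ax": 0, "ay": 0, "az": 0, "gripper": 0.4},
    {"dx": -0.7, "dy": 0, "dz": -0.7, "ax": 0, "ay": 0, "az": 0, "gripper": 0.4},
    {"dx": -0.7, "dy": 0, "dz": -0.7, "ax": 0, "ay": 0, "az": 0, "gripper": 0.4},
    {"dx": 0, "dy": 0, "dz": 0, "ax": 0, "ay": 0, "az": 0, "gripper": 0.4},
    {"dx": 0, "dy": 0, "dz": 0, "ax": 0, "ay": 0, "az": 0, "gripper": 0.4},
  ],
)

```text
clock: 7.02
eef_pos: [623.7, -84.3, 247.5]
eef_rot: [-3.137, 0.787, 1.056]
wrist_force: [0.3, 0.4, -1.5]
finger_gap: 63.6
finger_force: 20.0
```

Run:
```python
from go import *
need(SP['L']+[0,0,80],pose(yr,np.pi/4,-1))
```

```text
turn deg [  -0.2   57.7 -119.8] rows 14 each [-0.002  0.412 -0.855]
then shift/40 [-0.26  7.14  2.62] rows 8 each [-0.032  0.892  0.328]
q after turn [-0.18  1.04  0.45 -0.04  2.44 -1.63]
q end [ 0.18  1.02  0.66  0.28  2.2  -1.17]
```

Request:
jog_arm(
  commands=[
    {"dx": 0, "dy": 0, "dz": 0, "ax": 0, "ay": 0.412, "az": -0.855, "gripper": 0.4},
    {"dx": 0, "dy": 0, "dz": 0, "ax": 0, "ay": 0.412, "az": -0.855, "gripper": 0.4},
    {"dx": 0, "dy": 0, "dz": 0, "ax": 0, "ay": 0.412, "az": -0.855, "gripper": 0.4},
    {"dx": 0, "dy": 0, "dz": 0, "ax": 0, "ay": 0.412, "az": -0.855, "gripper": 0.4},
    {"dx": 0, "dy": 0, "dz": 0, "ax": 0, "ay": 0.412, "az": -0.855, "gripper": 0.4},
    {"dx": 0, "dy": 0, "dz": 0, "ax": 0, "ay": 0.412, "az": -0.855, "gripper": 0.4},
    {"dx": 0, "dy": 0, "dz": 0, "ax": 0, "ay": 0.412, "az": -0.855, "gripper": 0.4},
    {"dx": 0, "dy": 0, "dz": 0, "ax": 0, "ay": 0.412, "az": -0.855, "gripper": 0.4},
    {"dx": 0, "dy": 0, "dz": 0, "ax": 0, "ay": 0.412, "az": -0.855, "gripper": 0.4},
    {"dx": 0, "dy": 0, "dz": 0, "ax": 0, "ay": 0.412, "az": -0.855, "gripper": 0.4},
  ],
)

```text
clock: 8.28
eef_pos: [623.7, -84.5, 246.9]
eef_rot: [-2.772, -0.383, 2.359]
wrist_force: [0.3, 0.1, -1.5]
finger_gap: 64.1
finger_force: 20.0
```

Request:
jog_arm(
  commands=[
    {"dx": 0, "dy": 0, "dz": 0, "ax": 0, "ay": 0.412, "az": -0.855, "gripper": 0.4},
    {"dx": 0, "dy": 0, "dz": 0, "ax": 0, "ay": 0.412, "az": -0.855, "gripper": 0.4},
    {"dx": 0, "dy": 0, "dz": 0, "ax": 0, "ay": 0.412, "az": -0.855, "gripper": 0.4},
    {"dx": 0, "dy": 0, "dz": 0, "ax": 0, "ay": 0.412, "az": -0.855, "gripper": 0.4},
    {"dx": 0, "dy": 0, "dz": 0, "ax": 0, "ay": 0, "az": 0, "gripper": 0.4},
    {"dx": 0, "dy": 0, "dz": 0, "ax": 0, "ay": 0, "az": 0, "gripper": 0.4},
  ],
)

```text
clock: 9.02
eef_pos: [624.0, -84.3, 247.8]
eef_rot: [-3.134, -0.786, 2.988]
wrist_force: [0.2, 0.2, -2.2]
finger_gap: 63.4
finger_force: 20.0
```

Run:
```python
from go import *
need(SP['L']+[0,0,80],pose(yr,np.pi/4,-1))
```

```text
turn deg [-0.1 -0.  -0.3] rows 1 each [-0.009 -0.001 -0.034]
then shift/40 [-0.26  7.13  2.64] rows 8 each [-0.032  0.892  0.329]
q after turn [-0.18  1.04  0.45 -0.04  2.44 -1.63]
q end [ 0.18  1.02  0.66  0.28  2.2  -1.17]
```

Request:
jog_arm(
  commands=[
    {"dx": -0.032, "dy": 0.89, "dz": 0.33, "ax": 0, "ay": 0, "az": 0, "gripper": 0.4},
    {"dx": -0.032, "dy": 0.89, "dz": 0.33, "ax": 0, "ay": 0, "az": 0, "gripper": 0.4},
    {"dx": -0.032, "dy": 0.89, "dz": 0.33, "ax": 0, "ay": 0, "az": 0, "gripper": 0.4},
    {"dx": -0.032, "dy": 0.89, "dz": 0.33, "ax": 0, "ay": 0, "az": 0, "gripper": 0.4},
    {"dx": -0.032, "dy": 0.89, "dz": 0.33, "ax": 0, "ay": 0, "az": 0, "gripper": 0.4},
    {"dx": -0.032, "dy": 0.89, "dz": 0.33, "ax": 0, "ay": 0, "az": 0, "gripper": 0.4},
    {"dx": -0.032, "dy": 0.89, "dz": 0.33, "ax": 0, "ay": 0, "az": 0, "gripper": 0.4},
    {"dx": -0.032, "dy": 0.89, "dz": 0.33, "ax": 0, "ay": 0, "az": 0, "gripper": 0.4},
    {"dx": 0, "dy": 0, "dz": 0, "ax": 0, "ay": 0, "az": 0, "gripper": 0.4},
    {"dx": 0, "dy": 0, "dz": 0, "ax": 0, "ay": 0, "az": 0, "gripper": 0.4},
  ],
)

```text
clock: 10.28
eef_pos: [598.6, 206.5, 166.5]
eef_rot: [-3.136, -0.785, 2.991]
wrist_force: [0.3, 0.4, -1.9]
finger_gap: 63.6
finger_force: 20.0
```

Run:
```python
from go import *
from h import *
from cell import cams
need(SP['L']+[0,0,15],pose(yr,np.pi/4,-1))
a=cams.camera('scene');b=cams.camera('side')
g=lambda c,y,x:cv2.resize(cv2.cvtColor(c['image'],cv2.COLOR_RGB2BGR)[y:y+150,x:x+100],None,fx=4,fy=4,interpolation=cv2.INTER_CUBIC)
ctr=SP['L']+[0,0,80];pa=proj(a,ctr).astype(int);pb=proj(b,ctr).astype(int);print(pa,pb)
o=np.hstack([g(a,max(pa[1]-60,0),pa[0]-50),g(b,pb[1]-60,pb[0]-50)]);cv2.imwrite('pics/i.png',o)
```

```text
turn deg [-0.1  0.  -0.2] rows 1 each [-0.006  0.003 -0.024]
then shift/40 [-1.16  0.03  1.16] rows 2 each [-0.578  0.016  0.58 ]
q after turn [ 0.18  1.02  0.66  0.28  2.2  -1.17]
q end [ 0.18  1.08  0.71  0.27  2.1  -1.2 ]
[293 136] [238 142]
```

View pics/i.png

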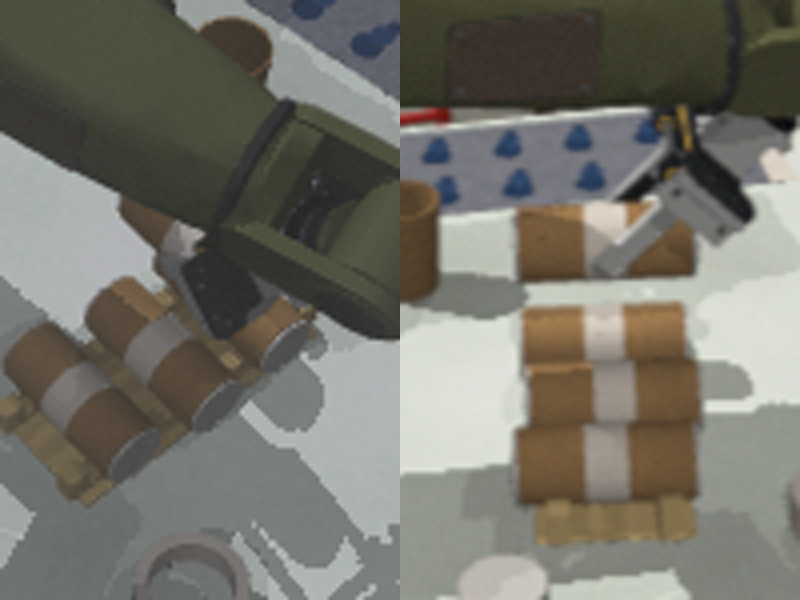

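The crop shows the tube level at the band, gripped mid-length and in line with the row below. I'll lower it.

Request:
jog_arm(
  commands=[
    {"dx": -0.4, "dy": 0.02, "dz": 0.4, "ax": 0, "ay": 0, "az": 0, "gripper": 0.4},
    {"dx": -0.4, "dy": 0, "dz": 0.4, "ax": 0, "ay": 0, "az": 0, "gripper": 0.4},
    {"dx": -0.37, "dy": 0, "dz": 0.37, "ax": 0, "ay": 0, "az": 0, "gripper": 0.4},
    {"dx": -0.1, "dy": 0, "dz": 0.1, "ax": 0, "ay": 0, "az": 0, "gripper": 0.4},
    {"dx": 0, "dy": 0, "dz": 0, "ax": 0, "ay": 0, "az": 0, "gripper": 0.4},
    {"dx": 0, "dy": 0, "dz": 0, "ax": 0, "ay": 0, "az": 0, "gripper": 0.4},
  ],
)

```text
clock: 11.12
eef_pos: [598.8, 207.7, 94.8]
eef_rot: [-3.138, -0.785, 2.994]
wrist_force: [0.4, -0.1, -1.9]
finger_gap: 63.4
finger_force: 20.0
```

Request:
jog_arm(
  commands=[
    {"dx": -0.04, "dy": 0, "dz": 0.04, "ax": 0, "ay": 0, "az": 0, "gripper": 0.4},
    {"dx": -0.04, "dy": 0, "dz": 0.04, "ax": 0, "ay": 0, "az": 0, "gripper": 0.4},
    {"dx": 0, "dy": 0, "dz": 0, "ax": 0, "ay": 0, "az": 0, "gripper": 0.4},
    {"dx": 0, "dy": 0, "dz": 0, "ax": 0, "ay": 0, "az": 0, "gripper": 0.4},
  ],
)

```text
clock: 11.62
eef_pos: [598.5, 207.6, 89.4]
eef_rot: [-3.138, -0.786, 2.993]
wrist_force: [-0.7, -0.3, -2.0]
finger_gap: 63.7
finger_force: 20.0
```

Request:
jog_arm(
  commands=[
    {"dx": -0.025, "dy": 0, "dz": 0.025, "ax": 0, "ay": 0, "az": 0, "gripper": 0.4},
    {"dx": 0, "dy": 0, "dz": 0, "ax": 0, "ay": 0, "az": 0, "gripper": 0.4},
    {"dx": 0, "dy": 0, "dz": 0, "ax": 0, "ay": 0, "az": 0, "gripper": 0.4},
  ],
)

```text
clock: 12.0
eef_pos: [598.5, 207.6, 88.0]
eef_rot: [-3.137, -0.786, 2.993]
wrist_force: [0.0, 0.3, -1.8]
finger_gap: 63.8
finger_force: 20.0
```

Request:
jog_arm(
  commands=[
    {"dx": -0.025, "dy": 0, "dz": 0.025, "ax": 0, "ay": 0, "az": 0, "gripper": 0.4},
    {"dx": 0, "dy": 0, "dz": 0, "ax": 0, "ay": 0, "az": 0, "gripper": 0.4},
    {"dx": 0, "dy": 0, "dz": 0, "ax": 0, "ay": 0, "az": 0, "gripper": 0.4},
  ],
)

```text
clock: 12.38
eef_pos: [598.5, 207.6, 86.6]
eef_rot: [-3.138, -0.786, 2.993]
wrist_force: [-0.9, 0.3, -2.1]
finger_gap: 63.7
finger_force: 20.0
```

Request:
jog_arm(
  commands=[
    {"dx": -0.02, "dy": 0, "dz": 0.02, "ax": 0, "ay": 0, "az": 0, "gripper": 0.4},
    {"dx": 0, "dy": 0, "dz": 0, "ax": 0, "ay": 0, "az": 0, "gripper": 0.4},
    {"dx": 0, "dy": 0, "dz": 0, "ax": 0, "ay": 0, "az": 0, "gripper": 0.4},
  ],
)

```text
clock: 12.75
eef_pos: [598.5, 207.6, 85.5]
eef_rot: [-3.137, -0.786, 2.993]
wrist_force: [0.3, -0.0, -1.1]
finger_gap: 63.3
finger_force: 20.0
```

Request:
jog_arm(
  commands=[
    {"dx": -0.02, "dy": 0, "dz": 0.02, "ax": 0, "ay": 0, "az": 0, "gripper": 0.4},
    {"dx": 0, "dy": 0, "dz": 0, "ax": 0, "ay": 0, "az": 0, "gripper": 0.4},
    {"dx": 0, "dy": 0, "dz": 0, "ax": 0, "ay": 0, "az": 0, "gripper": 0.4},
  ],
)

```text
clock: 13.12
eef_pos: [598.6, 207.7, 84.9]
eef_rot: [-3.138, -0.786, 2.993]
wrist_force: [0.3, 1.8, 4.6]
finger_gap: 63.9
finger_force: 20.0
```

Contact: about 6 N upward. I'll open only part way and back out along the tool axis.

Request:
jog_arm(
  commands=[
    {"dx": 0, "dy": 0, "dz": 0, "ax": 0, "ay": 0, "az": 0, "gripper": 0.3},
    {"dx": 0, "dy": 0, "dz": 0, "ax": 0, "ay": 0, "az": 0, "gripper": 0.25},
    {"dx": 0, "dy": 0, "dz": 0, "ax": 0, "ay": 0, "az": 0, "gripper": 0.2},
    {"dx": 0, "dy": 0, "dz": 0, "ax": 0, "ay": 0, "az": 0, "gripper": 0.2},
    {"dx": 0, "dy": 0, "dz": 0, "ax": 0, "ay": 0, "az": 0, "gripper": 0.2},
    {"dx": 0, "dy": 0, "dz": 0, "ax": 0, "ay": 0, "az": 0, "gripper": 0.2},
  ],
)

```text
clock: 13.88
eef_pos: [598.5, 207.6, 84.3]
eef_rot: [-3.137, -0.786, 2.993]
wrist_force: [-0.6, -0.9, 0.2]
finger_gap: 75.2
finger_force: 0.0
```

Request:
jog_arm(
  commands=[
    {"dx": 0, "dy": 0, "dz": -0.2, "ax": 0, "ay": 0, "az": 0, "gripper": 0.2},
    {"dx": 0, "dy": 0, "dz": -0.5, "ax": 0, "ay": 0, "az": 0, "gripper": 0.2},
    {"dx": 0, "dy": 0, "dz": -1, "ax": 0, "ay": 0, "az": 0, "gripper": 0.2},
    {"dx": 0.5, "dy": 0, "dz": -1, "ax": 0, "ay": 0, "az": 0, "gripper": 0.2},
    {"dx": 1, "dy": 0, "dz": -1, "ax": 0, "ay": 0, "az": 0, "gripper": 0},
    {"dx": 1, "dy": 0, "dz": -0.5, "ax": 0, "ay": 0, "az": 0, "gripper": 0},
    {"dx": 0, "dy": 0, "dz": 0, "ax": 0, "ay": 0, "az": 0, "gripper": 0},
    {"dx": 0, "dy": 0, "dz": 0, "ax": 0, "ay": 0, "az": 0, "gripper": 0},
  ],
)

```text
clock: 14.88
eef_pos: [627.4, 197.9, 267.4]
eef_rot: [-3.141, -0.781, 2.992]
wrist_force: [-0.3, -0.6, -0.7]
finger_gap: 93.8
finger_force: 0.0
```

Run:
```python
from go import *
from h import *
from cell import cams
import pickle
need(TB['B']+[0,0,160],pose(np.radians(15),np.pi/4,1))
# brown blob check in the wrist and side views
for n in('side','wrist'):
    c=cams.camera(n);pickle.dump(c,open(n+'1.pkl','wb'))
    m=cv2.inRange(cv2.cvtColor(c['image'],cv2.COLOR_RGB2HSV),(5,90,50),(19,255,255));k,l,s,q=cv2.connectedComponentsWithStats(m)
    print(n,[(s[i].tolist(),q[i].round().tolist()) for i in range(1,k) if s[i,4]>150])
    print('expected centre/ends', [proj(c,SP['L']+d*np.array([np.cos(yr),np.sin(yr),0])+[0,0,0]).round() for d in(-75,0,75)])
```

```text
turn deg [  0.4 -23.7 161.6] rows 17 each [ 0.002 -0.14   0.951]
then shift/40 [-2.19 12.41  3.34] rows 14 each [-0.156  0.886  0.238]
unreachable turn 14
unreachable turn 15
unreachable turn 16
unreachable turn 17
q after turn [ 0.25  1.12  0.23 -0.01  2.52  1.56]
q end [-0.38  1.11  0.34 -0.59  2.27  0.68]
side [([177, 128, 20, 29, 476], [188.0, 141.0]), ([218, 154, 45, 63, 1702], [240.0, 183.0]), ([268, 263, 24, 21, 351], [279.0, 275.0]), ([215, 268, 25, 20, 358], [227.0, 278.0]), ([268, 290, 23, 18, 275], [278.0, 299.0])]
expected centre/ends [array([217., 164.]), array([239., 163.]), array([261., 162.])]
wrist [([443, 0, 58, 42, 1125], [471.0, 13.0]), ([202, 218, 116, 54, 2587], [261.0, 247.0]), ([46, 282, 38, 62, 1029], [60.0, 313.0]), ([234, 284, 84, 11, 613], [266.0, 290.0]), ([433, 327, 32, 17, 310], [450.0, 335.0]), ([130, 329, 48, 13, 400], [154.0, 333.0]), ([196, 329, 130, 20, 1826], [255.0, 336.0]), ([229, 360, 283, 17, 2862], [376.0, 371.0])]
expected centre/ends [array([260., 217.]), array([261., 275.]), array([261., 347.])]
```

The side view has a brown blob at rows 154+, spanning columns 218-262, where the tube in the left gap is expected. Next is tube B: I shift first, since turning here is out of reach.

Run:
```python
from go import *
s=manip.read_state();R0=Ro.from_euler('xyz',s['eef_rot']);need([540,-150,270],R0)
print('--- from there')
class M: pass
import go
t=dict(s);t['eef_pos']=np.array([540,-150,270.]);t['joints']=ik(t['eef_pos'],R0,p,s['joints'])[0];go.manip=M();go.manip.read_state=lambda:t
need(TB['B']+[0,0,135],pose(np.radians(15),np.pi/4,1))
```

```text
turn deg [0. 0. 0.] rows 0 each [0. 0. 0.]
then shift/40 [ 0.68 -8.93  0.55] rows 9 each [ 0.075 -0.992  0.061]
q after turn [ 0.16  1.11  0.27  0.36  2.48 -1.05]
q end [-0.29  0.78  0.84 -0.13  2.29 -1.76]
--- from there
turn deg [  0.2 -23.7 161.6] rows 17 each [ 0.001 -0.14   0.951]
then shift/40 [1.38 4.57 0.74] rows 5 each [0.277 0.915 0.148]
q after turn [-0.19  0.73  0.93 -0.39  2.18  1.01]
q end [-0.38  1.11  0.39 -0.56  2.23  0.72]
```

Request:
jog_arm(
  commands=[
    {"dx": 0.075, "dy": -0.99, "dz": 0.06, "ax": 0, "ay": 0, "az": 0, "gripper": 0},
    {"dx": 0.075, "dy": -0.99, "dz": 0.06, "ax": 0, "ay": 0, "az": 0, "gripper": 0},
    {"dx": 0.075, "dy": -0.99, "dz": 0.06, "ax": 0, "ay": 0, "az": 0, "gripper": 0},
    {"dx": 0.075, "dy": -0.99, "dz": 0.06, "ax": 0, "ay": 0, "az": 0, "gripper": 0},
    {"dx": 0.075, "dy": -0.99, "dz": 0.06, "ax": 0, "ay": 0, "az": 0, "gripper": 0},
    {"dx": 0.075, "dy": -0.99, "dz": 0.06, "ax": 0, "ay": 0, "az": 0, "gripper": 0},
    {"dx": 0.075, "dy": -0.99, "dz": 0.06, "ax": 0, "ay": 0, "az": 0, "gripper": 0},
    {"dx": 0.075, "dy": -0.99, "dz": 0.06, "ax": 0, "ay": 0, "az": 0, "gripper": 0},
    {"dx": 0.075, "dy": -0.99, "dz": 0.06, "ax": 0, "ay": 0, "az": 0, "gripper": 0},
  ],
)

```text
clock: 16.1
eef_pos: [540.1, -150.7, 270.5]
eef_rot: [3.141, -0.782, 2.993]
wrist_force: [1.3, -0.2, -0.3]
finger_gap: 93.9
finger_force: 0.0
```

Request:
jog_arm(
  commands=[
    {"dx": 0, "dy": 0, "dz": 0, "ax": 0, "ay": -0.14, "az": 0.95, "gripper": 0},
    {"dx": 0, "dy": 0, "dz": 0, "ax": 0, "ay": -0.14, "az": 0.95, "gripper": 0},
    {"dx": 0, "dy": 0, "dz": 0, "ax": 0, "ay": -0.14, "az": 0.95, "gripper": 0},
    {"dx": 0, "dy": 0, "dz": 0, "ax": 0, "ay": -0.14, "az": 0.95, "gripper": 0},
    {"dx": 0, "dy": 0, "dz": 0, "ax": 0, "ay": -0.14, "az": 0.95, "gripper": 0},
    {"dx": 0, "dy": 0, "dz": 0, "ax": 0, "ay": -0.14, "az": 0.95, "gripper": 0},
    {"dx": 0, "dy": 0, "dz": 0, "ax": 0, "ay": -0.14, "az": 0.95, "gripper": 0},
    {"dx": 0, "dy": 0, "dz": 0, "ax": 0, "ay": -0.14, "az": 0.95, "gripper": 0},
    {"dx": 0, "dy": 0, "dz": 0, "ax": 0, "ay": -0.14, "az": 0.95, "gripper": 0},
  ],
)

```text
clock: 17.23
eef_pos: [540.5, -149.4, 270.5]
eef_rot: [-2.497, 0.063, 1.566]
wrist_force: [-0.7, -0.3, -0.5]
finger_gap: 94.2
finger_force: 0.0
```

Request:
jog_arm(
  commands=[
    {"dx": 0, "dy": 0, "dz": 0, "ax": 0, "ay": -0.14, "az": 0.95, "gripper": 0},
    {"dx": 0, "dy": 0, "dz": 0, "ax": 0, "ay": -0.14, "az": 0.95, "gripper": 0},
    {"dx": 0, "dy": 0, "dz": 0, "ax": 0, "ay": -0.14, "az": 0.95, "gripper": 0},
    {"dx": 0, "dy": 0, "dz": 0, "ax": 0, "ay": -0.14, "az": 0.95, "gripper": 0},
    {"dx": 0, "dy": 0, "dz": 0, "ax": 0, "ay": -0.14, "az": 0.95, "gripper": 0},
    {"dx": 0, "dy": 0, "dz": 0, "ax": 0, "ay": -0.14, "az": 0.95, "gripper": 0},
    {"dx": 0, "dy": 0, "dz": 0, "ax": 0, "ay": -0.14, "az": 0.95, "gripper": 0},
    {"dx": 0, "dy": 0, "dz": 0, "ax": 0, "ay": -0.14, "az": 0.95, "gripper": 0},
    {"dx": 0, "dy": 0, "dz": 0, "ax": 0, "ay": 0, "az": 0, "gripper": 0},
  ],
)

```text
clock: 18.35
eef_pos: [540.6, -149.3, 270.2]
eef_rot: [-3.139, 0.782, 0.267]
wrist_force: [0.7, 0.6, -0.1]
finger_gap: 93.8
finger_force: 0.0
```

Run:
```python
from go import *
need(TB['B']+[0,0,135],pose(np.radians(15),np.pi/4,1))
```

```text
turn deg [ 0.  -0.2  0.2] rows 1 each [ 0.004 -0.018  0.02 ]
then shift/40 [1.37 4.59 0.75] rows 5 each [0.275 0.917 0.151]
q after turn [-0.19  0.73  0.93 -0.39  2.18  1.01]
q end [-0.38  1.11  0.39 -0.56  2.23  0.72]
```

Request:
jog_arm(
  commands=[
    {"dx": 0.275, "dy": 0.917, "dz": 0.15, "ax": 0, "ay": 0, "az": 0, "gripper": 0},
    {"dx": 0.275, "dy": 0.917, "dz": 0.15, "ax": 0, "ay": 0, "az": 0, "gripper": 0},
    {"dx": 0.275, "dy": 0.917, "dz": 0.15, "ax": 0, "ay": 0, "az": 0, "gripper": 0},
    {"dx": 0.275, "dy": 0.917, "dz": 0.15, "ax": 0, "ay": 0, "az": 0, "gripper": 0},
    {"dx": 0.275, "dy": 0.917, "dz": 0.15, "ax": 0, "ay": 0, "az": 0, "gripper": 0},
    {"dx": 0, "dy": 0, "dz": 0, "ax": 0, "ay": 0, "az": 0, "gripper": 0},
    {"dx": 0, "dy": 0, "dz": 0, "ax": 0, "ay": 0, "az": 0, "gripper": 0},
  ],
)

```text
clock: 19.23
eef_pos: [605.7, -321.2, 211.4]
eef_rot: [-3.139, 0.78, 0.268]
wrist_force: [-0.0, 0.3, 0.8]
finger_gap: 94.1
finger_force: 0.0
```

```bash
cat > cap.py <<'E'
from h import *
from cell import cams
def cap(X):
    """cap ellipse nearest to the expected place in the wrist view"""
    c=cams.camera('wrist');e=proj(c,np.r_[X[:2],150]);hsv=cv2.cvtColor(c['image'],cv2.COLOR_RGB2HSV)
    h=[proj(c,np.r_[X[:2],150]+d) for d in([32,0,0],[-32,0,0],[0,32,0],[0,-32,0])]
    ref=hsv[int(e[1]),int(e[0])].astype(int);print('expected',e.round(),np.round(h).tolist(),'hsv',ref)
    m=np.zeros(hsv.shape[:2]+(0,),np.uint8);msk=np.zeros((hsv.shape[0]+2,hsv.shape[1]+2),np.uint8)
    g=cv2.GaussianBlur(c['image'],(3,3),0);cv2.floodFill(g,msk,(int(e[0]),int(e[1])),0,(4,4,4),(4,4,4),cv2.FLOODFILL_MASK_ONLY|(255<<8))
    k=cv2.findContours(msk[1:-1,1:-1],cv2.RETR_EXTERNAL,cv2.CHAIN_APPROX_NONE)[0][0]
    E=cv2.fitEllipse(cv2.convexHull(k));print('ellipse',np.round(E[0],1),np.round(E[1],1),round(E[2]),'area',cv2.contourArea(k),'->',ray(c,E[0],150).round(1))
    return c
E
python3 - <<'E'
from cap import *
from go import *
import pickle
c=cap(TB['B']);pickle.dump(c,open('wB.pkl','wb'));print(manip.read_state()['eef_pos'])
E
```

```text
expected [256. 157.] [[269.0, 127.0], [245.0, 181.0], [211.0, 150.0], [298.0, 164.0]] hsv [  5   8 187]
ellipse [263.3 178.8] [72.2 99. ] 2 area 2976.5 -> [ 580.1 -335.2  150. ]
[ 605.86617485 -320.83094311  212.27795642]
```

Run:
```python
import pickle,cv2
c=pickle.load(open('wB.pkl','rb'));cv2.imwrite('pics/j.png',cv2.resize(cv2.cvtColor(c['image'],cv2.COLOR_RGB2BGR)[0:320,100:420],None,fx=1.8,fy=1.8,interpolation=cv2.INTER_CUBIC))
```

```text
(no output)
```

View pics/j.png

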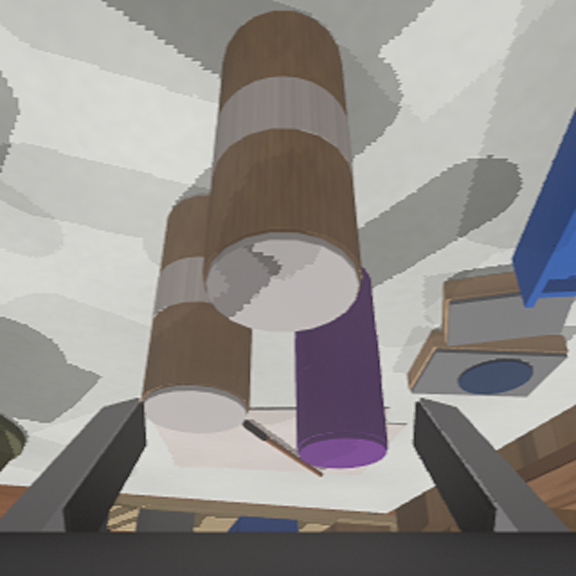

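The cap is centred at full-frame (257,156), where (256,157) was expected, so B's position holds; tube A's cap is at (209,227). I'll descend and grip.

Request:
jog_arm(
  commands=[
    {"dx": 0.61, "dy": 0, "dz": 0.61, "ax": 0, "ay": 0, "az": 0, "gripper": 0},
    {"dx": 0.61, "dy": 0, "dz": 0.61, "ax": 0, "ay": 0, "az": 0, "gripper": 0},
    {"dx": 0.61, "dy": 0, "dz": 0.61, "ax": 0, "ay": 0, "az": 0, "gripper": 0},
    {"dx": 0.59, "dy": 0, "dz": 0.61, "ax": 0, "ay": 0, "az": 0, "gripper": 0},
    {"dx": 0, "dy": 0, "dz": 0, "ax": 0, "ay": 0, "az": 0, "gripper": 0},
    {"dx": 0, "dy": 0, "dz": 0, "ax": 0, "ay": 0, "az": 0, "gripper": 0},
  ],
)

```text
clock: 20.02
eef_pos: [606.6, -321.3, 76.7]
eef_rot: [3.14, 0.778, 0.264]
wrist_force: [0.2, 0.1, 1.0]
finger_gap: 93.6
finger_force: 0.0
```

Request:
jog_arm(
  commands=[
    {"dx": 0, "dy": 0, "dz": 0, "ax": 0, "ay": 0, "az": 0, "gripper": 0.2},
    {"dx": 0, "dy": 0, "dz": 0, "ax": 0, "ay": 0, "az": 0, "gripper": 0.3},
    {"dx": 0, "dy": 0, "dz": 0, "ax": 0, "ay": 0, "az": 0, "gripper": 0.4},
    {"dx": 0, "dy": 0, "dz": 0, "ax": 0, "ay": 0, "az": 0, "gripper": 0.4},
    {"dx": 0, "dy": 0, "dz": 0, "ax": 0, "ay": 0, "az": 0, "gripper": 0.4},
    {"dx": 0, "dy": 0, "dz": 0, "ax": 0, "ay": 0, "az": 0, "gripper": 0.4},
  ],
  squeeze=20,
)

```text
clock: 20.78
eef_pos: [605.9, -321.7, 74.4]
eef_rot: [3.141, 0.78, 0.264]
wrist_force: [-0.2, -0.6, 2.9]
finger_gap: 63.5
finger_force: 20.0
```

Request:
jog_arm(
  commands=[
    {"dx": -0.3, "dy": 0, "dz": -0.3, "ax": 0, "ay": 0, "az": 0, "gripper": 0.4},
    {"dx": -0.7, "dy": 0, "dz": -0.7, "ax": 0, "ay": 0, "az": 0, "gripper": 0.4},
    {"dx": -0.7, "dy": 0, "dz": -0.7, "ax": 0, "ay": 0, "az": 0, "gripper": 0.4},
    {"dx": -0.7, "dy": 0, "dz": -0.7, "ax": 0, "ay": 0, "az": 0, "gripper": 0.4},
    {"dx": -0.7, "dy": 0, "dz": -0.7, "ax": 0, "ay": 0, "az": 0, "gripper": 0.4},
    {"dx": 0, "dy": 0, "dz": 0, "ax": 0, "ay": 0, "az": 0, "gripper": 0.4},
  ],
)

```text
clock: 21.52
eef_pos: [605.3, -321.9, 253.7]
eef_rot: [3.136, 0.774, 0.26]
wrist_force: [-0.2, 0.3, -1.2]
finger_gap: 63.1
finger_force: 20.0
```

```bash
cat > mid.py <<'E'
import sys,go
from go import *
# shift to the mid point with the present turn, then turn to the goal there, then shift to the goal
def via(mid,pos,R):
    s=manip.read_state();R0=Ro.from_euler('xyz',s['eef_rot']);need(mid,R0);print('--- from there')
    t=dict(s);t['eef_pos']=np.array(mid,float);t['joints']=ik(t['eef_pos'],R0,p,s['joints'])[0]
    go.manip=type('M',(),{'read_state':staticmethod(lambda:t)});need(pos,R)
E
python3 - <<'E'
from mid import *
via([560,-120,260],SP['R']+[0,0,80],pose(yr,np.pi/4,-1))
import pickle
from h import *
print('A',ray(pickle.load(open('wB.pkl','rb')),(209.4,227.2),150))
E
```

```text
turn deg [0. 0. 0.] rows 0 each [0. 0. 0.]
then shift/40 [ 0.04 -5.17 -0.28] rows 6 each [ 0.006 -0.861 -0.047]
q after turn [-0.38  1.11  0.3  -0.6   2.3   0.65]
q end [-0.15  0.78  0.88 -0.35  2.19  1.06]
--- from there
turn deg [   1.    23.8 -161.8] rows 17 each [ 0.006  0.14  -0.952]
then shift/40 [-1.5   6.02  1.82] rows 7 each [-0.214  0.861  0.26 ]
q after turn [-0.24  0.83  0.79 -0.09  2.3  -1.7 ]
q end [ 0.07  0.94  0.82  0.18  2.15 -1.31]
A [ 477.80346591 -307.03581628  150.        ]
```

Request:
jog_arm(
  commands=[
    {"dx": 0, "dy": -0.86, "dz": -0.05, "ax": 0, "ay": 0, "az": 0, "gripper": 0.4},
    {"dx": 0, "dy": -0.86, "dz": -0.05, "ax": 0, "ay": 0, "az": 0, "gripper": 0.4},
    {"dx": 0, "dy": -0.86, "dz": -0.05, "ax": 0, "ay": 0, "az": 0, "gripper": 0.4},
    {"dx": 0, "dy": -0.86, "dz": -0.05, "ax": 0, "ay": 0, "az": 0, "gripper": 0.4},
    {"dx": 0, "dy": -0.86, "dz": -0.05, "ax": 0, "ay": 0, "az": 0, "gripper": 0.4},
    {"dx": 0, "dy": -0.86, "dz": -0.05, "ax": 0, "ay": 0, "az": 0, "gripper": 0.4},
  ],
)

```text
clock: 22.28
eef_pos: [558.5, -119.1, 257.4]
eef_rot: [-3.14, 0.781, 0.265]
wrist_force: [-0.1, 0.9, -1.4]
finger_gap: 63.1
finger_force: 20.0
```

Request:
jog_arm(
  commands=[
    {"dx": 0, "dy": 0, "dz": 0, "ax": 0, "ay": 0.14, "az": -0.95, "gripper": 0.4},
    {"dx": 0, "dy": 0, "dz": 0, "ax": 0, "ay": 0.14, "az": -0.95, "gripper": 0.4},
    {"dx": 0, "dy": 0, "dz": 0, "ax": 0, "ay": 0.14, "az": -0.95, "gripper": 0.4},
    {"dx": 0, "dy": 0, "dz": 0, "ax": 0, "ay": 0.14, "az": -0.95, "gripper": 0.4},
    {"dx": 0, "dy": 0, "dz": 0, "ax": 0, "ay": 0.14, "az": -0.95, "gripper": 0.4},
    {"dx": 0, "dy": 0, "dz": 0, "ax": 0, "ay": 0.14, "az": -0.95, "gripper": 0.4},
    {"dx": 0, "dy": 0, "dz": 0, "ax": 0, "ay": 0.14, "az": -0.95, "gripper": 0.4},
    {"dx": 0, "dy": 0, "dz": 0, "ax": 0, "ay": 0.14, "az": -0.95, "gripper": 0.4},
    {"dx": 0, "dy": 0, "dz": 0, "ax": 0, "ay": 0.14, "az": -0.95, "gripper": 0.4},
  ],
)

```text
clock: 23.4
eef_pos: [558.9, -120.2, 257.3]
eef_rot: [-2.498, -0.064, 1.691]
wrist_force: [0.3, 0.0, -0.9]
finger_gap: 63.8
finger_force: 20.0
```

Request:
jog_arm(
  commands=[
    {"dx": 0, "dy": 0, "dz": 0, "ax": 0, "ay": 0.14, "az": -0.95, "gripper": 0.4},
    {"dx": 0, "dy": 0, "dz": 0, "ax": 0, "ay": 0.14, "az": -0.95, "gripper": 0.4},
    {"dx": 0, "dy": 0, "dz": 0, "ax": 0, "ay": 0.14, "az": -0.95, "gripper": 0.4},
    {"dx": 0, "dy": 0, "dz": 0, "ax": 0, "ay": 0.14, "az": -0.95, "gripper": 0.4},
    {"dx": 0, "dy": 0, "dz": 0, "ax": 0, "ay": 0.14, "az": -0.95, "gripper": 0.4},
    {"dx": 0, "dy": 0, "dz": 0, "ax": 0, "ay": 0.14, "az": -0.95, "gripper": 0.4},
    {"dx": 0, "dy": 0, "dz": 0, "ax": 0, "ay": 0.14, "az": -0.95, "gripper": 0.4},
    {"dx": 0, "dy": 0, "dz": 0, "ax": 0, "ay": 0.14, "az": -0.95, "gripper": 0.4},
    {"dx": 0, "dy": 0, "dz": 0, "ax": 0, "ay": 0, "az": 0, "gripper": 0.4},
  ],
)

```text
clock: 24.52
eef_pos: [559.0, -120.3, 257.0]
eef_rot: [-3.141, -0.782, 2.992]
wrist_force: [-0.4, -0.9, -0.3]
finger_gap: 63.7
finger_force: 20.0
```

Run:
```python
from go import *
need(SP['R']+[0,0,80],pose(yr,np.pi/4,-1))
```

```text
turn deg [ 0.2  0.2 -0.2] rows 1 each [ 0.02   0.02  -0.021]
then shift/40 [-1.46  6.03  1.75] rows 7 each [-0.209  0.862  0.25 ]
q after turn [-0.24  0.83  0.8  -0.09  2.3  -1.7 ]
q end [ 0.07  0.94  0.82  0.18  2.15 -1.31]
```

Request:
jog_arm(
  commands=[
    {"dx": -0.21, "dy": 0.862, "dz": 0.25, "ax": 0, "ay": 0, "az": 0, "gripper": 0.4},
    {"dx": -0.21, "dy": 0.862, "dz": 0.25, "ax": 0, "ay": 0, "az": 0, "gripper": 0.4},
    {"dx": -0.21, "dy": 0.862, "dz": 0.25, "ax": 0, "ay": 0, "az": 0, "gripper": 0.4},
    {"dx": -0.21, "dy": 0.862, "dz": 0.25, "ax": 0, "ay": 0, "az": 0, "gripper": 0.4},
    {"dx": -0.21, "dy": 0.862, "dz": 0.25, "ax": 0, "ay": 0, "az": 0, "gripper": 0.4},
    {"dx": -0.21, "dy": 0.862, "dz": 0.25, "ax": 0, "ay": 0, "az": 0, "gripper": 0.4},
    {"dx": -0.21, "dy": 0.862, "dz": 0.25, "ax": 0, "ay": 0, "az": 0, "gripper": 0.4},
    {"dx": 0, "dy": 0, "dz": 0, "ax": 0, "ay": 0, "az": 0, "gripper": 0.4},
    {"dx": 0, "dy": 0, "dz": 0, "ax": 0, "ay": 0, "az": 0, "gripper": 0.4},
  ],
)

```text
clock: 25.65
eef_pos: [587.6, 119.0, 167.2]
eef_rot: [-3.139, -0.78, 2.989]
wrist_force: [0.4, 0.1, -0.8]
finger_gap: 63.5
finger_force: 20.0
```

Run:
```python
from go import *
need(SP['R']+[0,0,8],pose(yr,np.pi/4,-1))
```

```text
turn deg [ 0.2  0.3 -0.3] rows 1 each [ 0.018  0.032 -0.031]
then shift/40 [-1.26  0.01  1.33] rows 2 each [-0.629  0.007  0.664]
q after turn [ 0.07  0.94  0.81  0.18  2.16 -1.31]
q end [ 0.07  1.    0.86  0.17  2.04 -1.34]
```

Request:
jog_arm(
  commands=[
    {"dx": -0.4, "dy": 0, "dz": 0.42, "ax": 0.02, "ay": 0.03, "az": -0.03, "gripper": 0.4},
    {"dx": -0.4, "dy": 0, "dz": 0.42, "ax": 0, "ay": 0, "az": 0, "gripper": 0.4},
    {"dx": -0.36, "dy": 0.01, "dz": 0.39, "ax": 0, "ay": 0, "az": 0, "gripper": 0.4},
    {"dx": -0.1, "dy": 0, "dz": 0.1, "ax": 0, "ay": 0, "az": 0, "gripper": 0.4},
    {"dx": -0.02, "dy": 0, "dz": 0.02, "ax": 0, "ay": 0, "az": 0, "gripper": 0.4},
    {"dx": 0, "dy": 0, "dz": 0, "ax": 0, "ay": 0, "az": 0, "gripper": 0.4},
    {"dx": 0, "dy": 0, "dz": 0, "ax": 0, "ay": 0, "az": 0, "gripper": 0.4},
  ],
)

```text
clock: 26.52
eef_pos: [586.2, 120.2, 93.3]
eef_rot: [3.139, -0.784, 3.001]
wrist_force: [0.9, -0.1, -0.4]
finger_gap: 63.5
finger_force: 20.0
```

Request:
jog_arm(
  commands=[
    {"dx": -0.04, "dy": 0, "dz": 0.04, "ax": 0, "ay": 0, "az": 0, "gripper": 0.4},
    {"dx": 0, "dy": 0, "dz": 0, "ax": 0, "ay": 0, "az": 0, "gripper": 0.4},
    {"dx": 0, "dy": 0, "dz": 0, "ax": 0, "ay": 0, "az": 0, "gripper": 0.4},
  ],
)

```text
clock: 26.9
eef_pos: [585.9, 120.2, 90.4]
eef_rot: [3.139, -0.785, 3.0]
wrist_force: [0.1, 0.3, -1.3]
finger_gap: 63.4
finger_force: 20.0
```

Request:
jog_arm(
  commands=[
    {"dx": -0.04, "dy": 0, "dz": 0.04, "ax": 0, "ay": 0, "az": 0, "gripper": 0.4},
    {"dx": 0, "dy": 0, "dz": 0, "ax": 0, "ay": 0, "az": 0, "gripper": 0.4},
    {"dx": 0, "dy": 0, "dz": 0, "ax": 0, "ay": 0, "az": 0, "gripper": 0.4},
  ],
)

```text
clock: 27.28
eef_pos: [586.1, 120.5, 89.5]
eef_rot: [3.139, -0.785, 3.001]
wrist_force: [0.2, 2.4, 9.5]
finger_gap: 63.6
finger_force: 20.0
```

Request:
jog_arm(
  commands=[
    {"dx": -0.02, "dy": 0, "dz": 0.02, "ax": 0, "ay": 0, "az": 0, "gripper": 0.4},
    {"dx": 0, "dy": 0, "dz": 0, "ax": 0, "ay": 0, "az": 0, "gripper": 0.4},
    {"dx": 0, "dy": 0, "dz": 0, "ax": 0, "ay": 0, "az": 0, "gripper": 0.4},
  ],
)

```text
clock: 27.65
eef_pos: [586.1, 120.6, 89.2]
eef_rot: [3.138, -0.785, 3.002]
wrist_force: [-0.2, 2.2, 14.5]
finger_gap: 63.2
finger_force: 20.0
```

Request:
jog_arm(
  commands=[
    {"dx": -0.015, "dy": 0, "dz": 0.015, "ax": 0, "ay": 0, "az": 0, "gripper": 0.4},
    {"dx": 0, "dy": 0, "dz": 0, "ax": 0, "ay": 0, "az": 0, "gripper": 0.4},
    {"dx": 0, "dy": 0, "dz": 0, "ax": 0, "ay": 0, "az": 0, "gripper": 0.4},
  ],
)

```text
clock: 28.02
eef_pos: [586.2, 120.7, 89.0]
eef_rot: [3.137, -0.785, 3.002]
wrist_force: [-0.3, 3.1, 18.8]
finger_gap: 64.2
finger_force: 20.1
```

Firmer contact than needed (19 N). I'll ease up slightly before letting go.

Request:
jog_arm(
  commands=[
    {"dx": 0.04, "dy": 0, "dz": -0.04, "ax": 0, "ay": 0, "az": 0, "gripper": 0.4},
    {"dx": 0, "dy": 0, "dz": 0, "ax": 0, "ay": 0, "az": 0, "gripper": 0.4},
    {"dx": 0, "dy": 0, "dz": 0, "ax": 0, "ay": 0, "az": 0, "gripper": 0.4},
  ],
)

```text
clock: 28.4
eef_pos: [586.1, 120.6, 89.2]
eef_rot: [3.138, -0.785, 3.001]
wrist_force: [1.1, 4.1, 8.0]
finger_gap: 63.6
finger_force: 20.0
```

Request:
jog_arm(
  commands=[
    {"dx": 0, "dy": 0, "dz": 0, "ax": 0, "ay": 0, "az": 0, "gripper": 0.3},
    {"dx": 0, "dy": 0, "dz": 0, "ax": 0, "ay": 0, "az": 0, "gripper": 0.25},
    {"dx": 0, "dy": 0, "dz": 0, "ax": 0, "ay": 0, "az": 0, "gripper": 0.21},
    {"dx": 0, "dy": 0, "dz": 0, "ax": 0, "ay": 0, "az": 0, "gripper": 0.21},
    {"dx": 0, "dy": 0, "dz": 0, "ax": 0, "ay": 0, "az": 0, "gripper": 0.21},
    {"dx": 0, "dy": 0, "dz": 0, "ax": 0, "ay": 0, "az": 0, "gripper": 0.21},
  ],
)

```text
clock: 29.15
eef_pos: [585.9, 120.2, 88.3]
eef_rot: [3.14, -0.785, 3.0]
wrist_force: [-0.4, -0.7, 0.1]
finger_gap: 74.3
finger_force: 0.0
```

Request:
jog_arm(
  commands=[
    {"dx": 0, "dy": 0, "dz": -0.2, "ax": 0, "ay": 0, "az": 0, "gripper": 0.21},
    {"dx": 0, "dy": 0, "dz": -0.5, "ax": 0, "ay": 0, "az": 0, "gripper": 0.21},
    {"dx": 0, "dy": 0, "dz": -1, "ax": 0, "ay": 0, "az": 0, "gripper": 0.21},
    {"dx": 0.5, "dy": 0, "dz": -1, "ax": 0, "ay": 0, "az": 0, "gripper": 0.21},
    {"dx": 1, "dy": 0, "dz": -1, "ax": 0, "ay": 0, "az": 0, "gripper": 0},
    {"dx": 1, "dy": 0, "dz": -0.5, "ax": 0, "ay": 0, "az": 0, "gripper": 0},
    {"dx": 0, "dy": 0, "dz": 0, "ax": 0, "ay": 0, "az": 0, "gripper": 0},
    {"dx": 0, "dy": 0, "dz": 0, "ax": 0, "ay": 0, "az": 0, "gripper": 0},
  ],
)

```text
clock: 30.15
eef_pos: [633.5, 113.0, 277.2]
eef_rot: [3.14, -0.786, 3.0]
wrist_force: [-0.0, -0.1, -0.2]
finger_gap: 93.9
finger_force: 0.0
```

```bash
cat > chk.py <<'E'
from plan import *
from h import *
from cell import cams
# white caps of lying tubes are hard to see; use brown halves: centroid of the two halves of each tube's visible top
def chk(n):
    c=cams.camera(n);m=cv2.inRange(cv2.cvtColor(c['image'],cv2.COLOR_RGB2HSV),(5,80,50),(22,255,255));m=cv2.erode(m,np.ones((2,2)))
    k,l,s,q=cv2.connectedComponentsWithStats(m);print(n,[(s[i].tolist(),q[i].round().tolist()) for i in range(1,k) if s[i,4]>80 and 120<q[i][1]<300 and q[i][0]>180 and q[i][0]<340])
    rx=np.array([np.cos(yr),np.sin(yr),0])
    for t in SP:print(t,[proj(c,SP[t]+d*rx+[0,0,32]).round().tolist() for d in(-75,-12,12,75)])
    return c
E
python3 - <<'E'
from mid import *
from chk import *
via([540,-150,260],[478,-305.5,225],pose(np.radians(30),np.pi/4,1))
import pickle
for n in('side','scene'):pickle.dump(chk(n),open(n+'2.pkl','wb'))
E
```

```text
turn deg [0. 0. 0.] rows 0 each [0. 0. 0.]
then shift/40 [ 0.68 -6.84  1.27] rows 7 each [ 0.096 -0.977  0.182]
q after turn [ 0.06  1.08  0.31  0.25  2.51 -1.23]
q end [-0.29  0.79  0.86 -0.13  2.27 -1.76]
--- from there
turn deg [ -0.  -36.5 148.9] rows 16 each [-0.    -0.228  0.931]
then shift/40 [-1.7   2.59  2.94] rows 5 each [-0.341  0.518  0.588]
q after turn [-0.13  0.68  1.04 -0.5   2.04  0.83]
q end [-0.38  0.63  1.2  -0.61  1.82  0.67]
side [([178, 128, 20, 29, 434], [188.0, 142.0]), ([219, 155, 44, 63, 1875], [240.0, 187.0]), ([216, 268, 24, 20, 328], [228.0, 278.0])]
L [[217.0, 156.0], [235.0, 155.0], [242.0, 155.0], [261.0, 154.0]]
R [[216.0, 171.0], [236.0, 170.0], [244.0, 169.0], [263.0, 169.0]]
T [[216.0, 151.0], [235.0, 150.0], [243.0, 150.0], [262.0, 149.0]]
scene [([258, 146, 13, 15, 116], [264.0, 152.0]), ([272, 162, 18, 17, 159], [280.0, 170.0]), ([263, 177, 13, 12, 81], [268.0, 182.0])]
L [[278.0, 131.0], [290.0, 142.0], [295.0, 147.0], [307.0, 158.0]]
R [[259.0, 145.0], [271.0, 156.0], [276.0, 161.0], [288.0, 173.0]]
T [[269.0, 130.0], [281.0, 142.0], [286.0, 146.0], [299.0, 158.0]]
```

The side blob still tops out at row 155, and the scene tube halves at (264,152) and (280,170) fit the right-gap projection. Now the last tube, A.

Request:
jog_arm(
  commands=[
    {"dx": 0.096, "dy": -0.977, "dz": 0.18, "ax": 0, "ay": 0, "az": 0, "gripper": 0},
    {"dx": 0.096, "dy": -0.977, "dz": 0.18, "ax": 0, "ay": 0, "az": 0, "gripper": 0},
    {"dx": 0.096, "dy": -0.977, "dz": 0.18, "ax": 0, "ay": 0, "az": 0, "gripper": 0},
    {"dx": 0.096, "dy": -0.977, "dz": 0.18, "ax": 0, "ay": 0, "az": 0, "gripper": 0},
    {"dx": 0.096, "dy": -0.977, "dz": 0.18, "ax": 0, "ay": 0, "az": 0, "gripper": 0},
    {"dx": 0.096, "dy": -0.977, "dz": 0.18, "ax": 0, "ay": 0, "az": 0, "gripper": 0},
    {"dx": 0.096, "dy": -0.977, "dz": 0.18, "ax": 0, "ay": 0, "az": 0, "gripper": 0},
  ],
)

```text
clock: 31.12
eef_pos: [539.9, -151.2, 259.7]
eef_rot: [3.139, -0.787, 3.001]
wrist_force: [0.6, -0.3, 0.1]
finger_gap: 93.9
finger_force: 0.0
```

Request:
jog_arm(
  commands=[
    {"dx": 0, "dy": 0, "dz": 0, "ax": 0, "ay": -0.23, "az": 0.93, "gripper": 0},
    {"dx": 0, "dy": 0, "dz": 0, "ax": 0, "ay": -0.23, "az": 0.93, "gripper": 0},
    {"dx": 0, "dy": 0, "dz": 0, "ax": 0, "ay": -0.23, "az": 0.93, "gripper": 0},
    {"dx": 0, "dy": 0, "dz": 0, "ax": 0, "ay": -0.23, "az": 0.93, "gripper": 0},
    {"dx": 0, "dy": 0, "dz": 0, "ax": 0, "ay": -0.23, "az": 0.93, "gripper": 0},
    {"dx": 0, "dy": 0, "dz": 0, "ax": 0, "ay": -0.23, "az": 0.93, "gripper": 0},
    {"dx": 0, "dy": 0, "dz": 0, "ax": 0, "ay": -0.23, "az": 0.93, "gripper": 0},
    {"dx": 0, "dy": 0, "dz": 0, "ax": 0, "ay": -0.23, "az": 0.93, "gripper": 0},
  ],
)

```text
clock: 32.12
eef_pos: [540.4, -150.0, 259.9]
eef_rot: [-2.569, 0.004, 1.759]
wrist_force: [0.8, -0.8, -0.3]
finger_gap: 94.5
finger_force: 0.0
```

Request:
jog_arm(
  commands=[
    {"dx": 0, "dy": 0, "dz": 0, "ax": 0, "ay": -0.23, "az": 0.93, "gripper": 0},
    {"dx": 0, "dy": 0, "dz": 0, "ax": 0, "ay": -0.23, "az": 0.93, "gripper": 0},
    {"dx": 0, "dy": 0, "dz": 0, "ax": 0, "ay": -0.23, "az": 0.93, "gripper": 0},
    {"dx": 0, "dy": 0, "dz": 0, "ax": 0, "ay": -0.23, "az": 0.93, "gripper": 0},
    {"dx": 0, "dy": 0, "dz": 0, "ax": 0, "ay": -0.23, "az": 0.93, "gripper": 0},
    {"dx": 0, "dy": 0, "dz": 0, "ax": 0, "ay": -0.23, "az": 0.93, "gripper": 0},
    {"dx": 0, "dy": 0, "dz": 0, "ax": 0, "ay": -0.23, "az": 0.93, "gripper": 0},
    {"dx": 0, "dy": 0, "dz": 0, "ax": 0, "ay": -0.23, "az": 0.93, "gripper": 0},
    {"dx": 0, "dy": 0, "dz": 0, "ax": 0, "ay": 0, "az": 0, "gripper": 0},
  ],
)

```text
clock: 33.25
eef_pos: [540.5, -149.8, 259.4]
eef_rot: [-3.141, 0.788, 0.528]
wrist_force: [0.4, 0.2, -0.5]
finger_gap: 93.9
finger_force: 0.0
```

Run:
```python
from go import *
need([478,-305.5,225],pose(np.radians(30),np.pi/4,1))
```

```text
turn deg [0.2 0.1 0.2] rows 1 each [0.017 0.013 0.018]
then shift/40 [-1.73  2.59  2.94] rows 5 each [-0.345  0.518  0.588]
q after turn [-0.13  0.68  1.04 -0.5   2.04  0.83]
q end [-0.38  0.63  1.2  -0.61  1.82  0.67]
```

Request:
jog_arm(
  commands=[
    {"dx": -0.345, "dy": 0.518, "dz": 0.588, "ax": 0, "ay": 0, "az": 0, "gripper": 0},
    {"dx": -0.345, "dy": 0.518, "dz": 0.588, "ax": 0, "ay": 0, "az": 0, "gripper": 0},
    {"dx": -0.345, "dy": 0.518, "dz": 0.588, "ax": 0, "ay": 0, "az": 0, "gripper": 0},
    {"dx": -0.345, "dy": 0.518, "dz": 0.588, "ax": 0, "ay": 0, "az": 0, "gripper": 0},
    {"dx": -0.345, "dy": 0.518, "dz": 0.588, "ax": 0, "ay": 0, "az": 0, "gripper": 0},
    {"dx": 0, "dy": 0, "dz": 0, "ax": 0, "ay": 0, "az": 0, "gripper": 0},
    {"dx": 0, "dy": 0, "dz": 0, "ax": 0, "ay": 0, "az": 0, "gripper": 0},
  ],
)

```text
clock: 34.12
eef_pos: [478.7, -305.5, 226.8]
eef_rot: [3.141, 0.785, 0.528]
wrist_force: [-0.1, -0.2, 0.3]
finger_gap: 93.5
finger_force: 0.0
```

Run:
```python
from cap import *
from go import *
c=cap(np.array([478,-305.5,75]));im=c['image']
# brown edge of the tube below the cap gives the tube's left/right limits
e=proj(c,[478,-305.5,150]);e2=proj(c,[478,-305.5,130])
hsv=cv2.cvtColor(im,cv2.COLOR_RGB2HSV)
for r in range(int(e[1])-75,int(e[1])+60,8):
    row=hsv[r];b=np.where((row[:,1]>90)&(row[:,0]<22)&(row[:,0]>4)&(abs(np.arange(512)-e[0])<80))[0]
    w=np.where((row[:,1]<25)&(abs(np.arange(512)-e[0])<60))[0]
    print(r,(b.min(),b.max(),len(b)) if len(b) else None,(w.min(),w.max(),len(w)) if len(w) else None)
need([478,-305.5,75],pose(np.radians(30),np.pi/4,1))
```

```text
expected [255. 140.] [[279.0, 112.0], [235.0, 163.0], [214.0, 125.0], [290.0, 154.0]] hsv [  9  10 184]
ellipse [210.3 129.2] [278.9 591.9] 93 area 55882.5 -> [ 472.3 -272.9  150. ]
65 (np.int64(246), np.int64(272), 3) (np.int64(195), np.int64(314), 66)
73 (np.int64(260), np.int64(272), 4) (np.int64(195), np.int64(314), 52)
81 (np.int64(258), np.int64(272), 6) (np.int64(195), np.int64(300), 31)
89 (np.int64(259), np.int64(259), 1) (np.int64(195), np.int64(214), 20)
97 None (np.int64(195), np.int64(213), 19)
105 None (np.int64(195), np.int64(212), 18)
113 None (np.int64(195), np.int64(267), 48)
121 None (np.int64(195), np.int64(282), 79)
129 None (np.int64(195), np.int64(289), 91)
137 None (np.int64(195), np.int64(292), 96)
145 None (np.int64(195), np.int64(292), 98)
153 None (np.int64(195), np.int64(289), 95)
161 None (np.int64(195), np.int64(290), 96)
169 None (np.int64(195), np.int64(290), 96)
177 None (np.int64(195), np.int64(291), 97)
185 None (np.int64(195), np.int64(292), 98)
193 None (np.int64(195), np.int64(292), 98)
turn deg [ 0.2 -0.   0.2] rows 1 each [ 0.025 -0.002  0.015]
then shift/40 [ 2.67 -0.01  2.7 ] rows 4 each [ 0.667 -0.002  0.675]
q after turn [-0.37  0.63  1.19 -0.61  1.82  0.67]
q end [-0.38  0.8   1.29 -0.59  1.6   0.82]
```

Run:
```python
from cap import *
c=cams.camera('wrist');g=cv2.cvtColor(c['image'],cv2.COLOR_RGB2LAB).astype(int)
for r in(132,138,144,150):print(r,[ (x,*g[r,x]) for x in list(range(198,222,2))+list(range(284,304,2))])
X=np.array([478,-305.5,150]);t=np.linspace(0,6.28,181);P_=np.array([proj(c,X+[32*np.cos(a),32*np.sin(a),0]) for a in t])
for r in(132,138,144,150):
    k=np.where(np.diff(np.sign(P_[:,1]-r)))[0];print(r,P_[k,0].round(1))
```

```text
132 [(198, np.int64(209), np.int64(127), np.int64(130)), (200, np.int64(210), np.int64(127), np.int64(130)), (202, np.int64(210), np.int64(127), np.int64(130)), (204, np.int64(210), np.int64(127), np.int64(130)), (206, np.int64(210), np.int64(127), np.int64(131)), (208, np.int64(210), np.int64(127), np.int64(130)), (210, np.int64(185), np.int64(128), np.int64(134)), (212, np.int64(134), np.int64(131), np.int64(137)), (214, np.int64(168), np.int64(129), np.int64(129)), (216, np.int64(190), np.int64(129), np.int64(130)), (218, np.int64(188), np.int64(129), np.int64(130)), (220, np.int64(188), np.int64(129), np.int64(130)), (284, np.int64(185), np.int64(130), np.int64(130)), (286, np.int64(185), np.int64(129), np.int64(130)), (288, np.int64(187), np.int64(129), np.int64(130)), (290, np.int64(154), np.int64(129), np.int64(129)), (292, np.int64(97), np.int64(132), np.int64(138)), (294, np.int64(84), np.int64(136), np.int64(131)), (296, np.int64(71), np.int64(147), np.int64(109)), (298, np.int64(69), np.int64(146), np.int64(110)), (300, np.int64(68), np.int64(145), np.int64(111)), (302, np
[... 2845 characters left out ...]
t64(130)), (218, np.int64(189), np.int64(129), np.int64(130)), (220, np.int64(189), np.int64(129), np.int64(130)), (284, np.int64(187), np.int64(129), np.int64(130)), (286, np.int64(187), np.int64(129), np.int64(130)), (288, np.int64(187), np.int64(129), np.int64(130)), (290, np.int64(175), np.int64(131), np.int64(128)), (292, np.int64(77), np.int64(151), np.int64(106)), (294, np.int64(79), np.int64(147), np.int64(110)), (296, np.int64(76), np.int64(145), np.int64(111)), (298, np.int64(74), np.int64(145), np.int64(112)), (300, np.int64(71), np.int64(145), np.int64(111)), (302, np.int64(70), np.int64(145), np.int64(112))]
132 [211.3 298.1]
138 [210.7 298.5]
144 [211.8 297. ]
150 [215.2 293.1]
```

The cap spans columns 211-293, centre 252 against 254.5 expected: a 2 mm correction. I'll descend and grip.

Request:
jog_arm(
  commands=[
    {"dx": 0.66, "dy": -0.04, "dz": 0.67, "ax": 0, "ay": 0, "az": 0, "gripper": 0},
    {"dx": 0.66, "dy": 0, "dz": 0.67, "ax": 0, "ay": 0, "az": 0, "gripper": 0},
    {"dx": 0.66, "dy": 0, "dz": 0.67, "ax": 0, "ay": 0, "az": 0, "gripper": 0},
    {"dx": 0.67, "dy": 0, "dz": 0.67, "ax": 0, "ay": 0, "az": 0, "gripper": 0},
    {"dx": 0, "dy": 0, "dz": 0, "ax": 0, "ay": 0, "az": 0, "gripper": 0},
    {"dx": 0, "dy": 0, "dz": 0, "ax": 0, "ay": 0, "az": 0, "gripper": 0},
  ],
)

```text
clock: 34.98
eef_pos: [478.0, -305.1, 77.6]
eef_rot: [3.137, 0.785, 0.524]
wrist_force: [-0.8, -0.3, 0.7]
finger_gap: 94.2
finger_force: 0.0
```

Request:
jog_arm(
  commands=[
    {"dx": 0, "dy": 0, "dz": 0, "ax": 0, "ay": 0, "az": 0, "gripper": 0.2},
    {"dx": 0, "dy": 0, "dz": 0, "ax": 0, "ay": 0, "az": 0, "gripper": 0.3},
    {"dx": 0, "dy": 0, "dz": 0, "ax": 0, "ay": 0, "az": 0, "gripper": 0.4},
    {"dx": 0, "dy": 0, "dz": 0, "ax": 0, "ay": 0, "az": 0, "gripper": 0.4},
    {"dx": 0, "dy": 0, "dz": 0, "ax": 0, "ay": 0, "az": 0, "gripper": 0.4},
    {"dx": 0, "dy": 0, "dz": 0, "ax": 0, "ay": 0, "az": 0, "gripper": 0.4},
  ],
  squeeze=20,
)

```text
clock: 35.72
eef_pos: [477.2, -305.2, 76.3]
eef_rot: [3.138, 0.786, 0.524]
wrist_force: [-1.7, 1.6, 5.5]
finger_gap: 63.4
finger_force: 20.0
```

Request:
jog_arm(
  commands=[
    {"dx": -0.3, "dy": 0, "dz": -0.3, "ax": 0, "ay": 0, "az": 0, "gripper": 0.4},
    {"dx": -0.7, "dy": 0, "dz": -0.7, "ax": 0, "ay": 0, "az": 0, "gripper": 0.4},
    {"dx": -0.7, "dy": 0, "dz": -0.7, "ax": 0, "ay": 0, "az": 0, "gripper": 0.4},
    {"dx": -0.7, "dy": 0, "dz": -0.7, "ax": 0, "ay": 0, "az": 0, "gripper": 0.4},
    {"dx": -0.7, "dy": 0, "dz": -0.7, "ax": 0, "ay": 0, "az": 0, "gripper": 0.4},
    {"dx": -0.3, "dy": 0, "dz": -0.3, "ax": 0, "ay": 0, "az": 0, "gripper": 0.4},
    {"dx": 0, "dy": 0, "dz": 0, "ax": 0, "ay": 0, "az": 0, "gripper": 0.4},
  ],
)

```text
clock: 36.6
eef_pos: [477.0, -304.9, 268.7]
eef_rot: [3.137, 0.785, 0.524]
wrist_force: [-0.5, -0.7, -2.4]
finger_gap: 63.7
finger_force: 20.0
```

Run:
```python
from mid import *
via([540,-150,270],SP['T']+[0,0,80],pose(yr,np.pi/4,-1))
```

```text
turn deg [0. 0. 0.] rows 0 each [0. 0. 0.]
then shift/40 [ 2.31 -2.56 -2.37] rows 5 each [ 0.462 -0.511 -0.473]
q after turn [-0.37  0.59  1.15 -0.62  1.88  0.63]
q end [-0.13  0.67  1.03 -0.51  2.05  0.82]
--- from there
turn deg [ 1.000e-01  3.690e+01 -1.487e+02] rows 16 each [ 0.001  0.23  -0.929]
then shift/40 [-1.14  7.95  0.91] rows 9 each [-0.126  0.883  0.101]
q after turn [-0.29  0.78  0.84 -0.14  2.29 -1.76]
q end [ 0.13  0.94  0.7   0.25  2.25 -1.22]
```

Request:
jog_arm(
  commands=[
    {"dx": 0.46, "dy": -0.51, "dz": -0.47, "ax": 0, "ay": 0, "az": 0, "gripper": 0.4},
    {"dx": 0.46, "dy": -0.51, "dz": -0.47, "ax": 0, "ay": 0, "az": 0, "gripper": 0.4},
    {"dx": 0.46, "dy": -0.51, "dz": -0.47, "ax": 0, "ay": 0, "az": 0, "gripper": 0.4},
    {"dx": 0.46, "dy": -0.51, "dz": -0.47, "ax": 0, "ay": 0, "az": 0, "gripper": 0.4},
    {"dx": 0.46, "dy": -0.51, "dz": -0.47, "ax": 0, "ay": 0, "az": 0, "gripper": 0.4},
  ],
)

```text
clock: 37.22
eef_pos: [539.4, -149.5, 267.4]
eef_rot: [3.141, 0.788, 0.527]
wrist_force: [-0.3, -0.6, -1.8]
finger_gap: 63.5
finger_force: 20.0
```

Request:
jog_arm(
  commands=[
    {"dx": 0, "dy": 0, "dz": 0, "ax": 0, "ay": 0.23, "az": -0.93, "gripper": 0.4},
    {"dx": 0, "dy": 0, "dz": 0, "ax": 0, "ay": 0.23, "az": -0.93, "gripper": 0.4},
    {"dx": 0, "dy": 0, "dz": 0, "ax": 0, "ay": 0.23, "az": -0.93, "gripper": 0.4},
    {"dx": 0, "dy": 0, "dz": 0, "ax": 0, "ay": 0.23, "az": -0.93, "gripper": 0.4},
    {"dx": 0, "dy": 0, "dz": 0, "ax": 0, "ay": 0.23, "az": -0.93, "gripper": 0.4},
    {"dx": 0, "dy": 0, "dz": 0, "ax": 0, "ay": 0.23, "az": -0.93, "gripper": 0.4},
    {"dx": 0, "dy": 0, "dz": 0, "ax": 0, "ay": 0.23, "az": -0.93, "gripper": 0.4},
    {"dx": 0, "dy": 0, "dz": 0, "ax": 0, "ay": 0.23, "az": -0.93, "gripper": 0.4},
  ],
)

```text
clock: 38.22
eef_pos: [539.1, -150.5, 267.5]
eef_rot: [-2.568, -0.005, 1.766]
wrist_force: [-0.1, 0.2, -2.2]
finger_gap: 63.5
finger_force: 20.0
```

Request:
jog_arm(
  commands=[
    {"dx": 0, "dy": 0, "dz": 0, "ax": 0, "ay": 0.23, "az": -0.93, "gripper": 0.4},
    {"dx": 0, "dy": 0, "dz": 0, "ax": 0, "ay": 0.23, "az": -0.93, "gripper": 0.4},
    {"dx": 0, "dy": 0, "dz": 0, "ax": 0, "ay": 0.23, "az": -0.93, "gripper": 0.4},
    {"dx": 0, "dy": 0, "dz": 0, "ax": 0, "ay": 0.23, "az": -0.93, "gripper": 0.4},
    {"dx": 0, "dy": 0, "dz": 0, "ax": 0, "ay": 0.23, "az": -0.93, "gripper": 0.4},
    {"dx": 0, "dy": 0, "dz": 0, "ax": 0, "ay": 0.23, "az": -0.93, "gripper": 0.4},
    {"dx": 0, "dy": 0, "dz": 0, "ax": 0, "ay": 0.23, "az": -0.93, "gripper": 0.4},
    {"dx": 0, "dy": 0, "dz": 0, "ax": 0, "ay": 0.23, "az": -0.93, "gripper": 0.4},
    {"dx": 0, "dy": 0, "dz": 0, "ax": 0, "ay": 0, "az": 0, "gripper": 0.4},
  ],
)

```text
clock: 39.35
eef_pos: [539.3, -150.6, 267.1]
eef_rot: [3.14, -0.789, 2.999]
wrist_force: [-0.7, 0.8, -1.8]
finger_gap: 63.7
finger_force: 20.0
```

Run:
```python
from go import *
from chk import *
need(SP['T']+[0,0,75],pose(yr,np.pi/4,-1))
chk('side');chk('scene')
```

```text
turn deg [-0.  -0.2  0.1] rows 1 each [-0.    -0.02   0.009]
then shift/40 [-1.18  7.97  0.94] rows 9 each [-0.132  0.885  0.104]
q after turn [-0.29  0.78  0.85 -0.14  2.28 -1.76]
q end [ 0.13  0.95  0.7   0.25  2.24 -1.22]
side [([178, 128, 20, 29, 437], [188.0, 142.0]), ([213, 156, 56, 62, 1577], [236.0, 191.0])]
L [[217.0, 156.0], [235.0, 155.0], [242.0, 155.0], [261.0, 154.0]]
R [[216.0, 171.0], [236.0, 170.0], [244.0, 169.0], [263.0, 169.0]]
T [[216.0, 151.0], [235.0, 150.0], [243.0, 150.0], [262.0, 149.0]]
scene [([278, 133, 22, 12, 143], [287.0, 138.0]), ([259, 145, 23, 17, 156], [266.0, 152.0]), ([293, 147, 25, 14, 183], [304.0, 153.0]), ([273, 161, 25, 17, 196], [283.0, 168.0]), ([265, 176, 12, 14, 89], [270.0, 182.0])]
L [[278.0, 131.0], [290.0, 142.0], [295.0, 147.0], [307.0, 158.0]]
R [[259.0, 145.0], [271.0, 156.0], [276.0, 161.0], [288.0, 173.0]]
T [[269.0, 130.0], [281.0, 142.0], [286.0, 146.0], [299.0, 158.0]]
```

Both gap tubes sit where expected: scene brown halves start at (278,133) and (259,145), as predicted. I'll move over the crown.

Request:
jog_arm(
  commands=[
    {"dx": -0.13, "dy": 0.885, "dz": 0.104, "ax": 0, "ay": 0, "az": 0, "gripper": 0.4},
    {"dx": -0.13, "dy": 0.885, "dz": 0.104, "ax": 0, "ay": 0, "az": 0, "gripper": 0.4},
    {"dx": -0.13, "dy": 0.885, "dz": 0.104, "ax": 0, "ay": 0, "az": 0, "gripper": 0.4},
    {"dx": -0.13, "dy": 0.885, "dz": 0.104, "ax": 0, "ay": 0, "az": 0, "gripper": 0.4},
    {"dx": -0.13, "dy": 0.885, "dz": 0.104, "ax": 0, "ay": 0, "az": 0, "gripper": 0.4},
    {"dx": -0.13, "dy": 0.885, "dz": 0.104, "ax": 0, "ay": 0, "az": 0, "gripper": 0.4},
    {"dx": -0.13, "dy": 0.885, "dz": 0.104, "ax": 0, "ay": 0, "az": 0, "gripper": 0.4},
    {"dx": -0.13, "dy": 0.885, "dz": 0.104, "ax": 0, "ay": 0, "az": 0, "gripper": 0.4},
    {"dx": -0.13, "dy": 0.885, "dz": 0.104, "ax": 0, "ay": 0, "az": 0, "gripper": 0.4},
    {"dx": 0, "dy": 0, "dz": 0, "ax": 0, "ay": 0, "az": 0, "gripper": 0.4},
  ],
)

```text
clock: 40.7
eef_pos: [590.8, 166.2, 209.3]
eef_rot: [-3.141, -0.786, 2.999]
wrist_force: [0.2, 0.0, -1.6]
finger_gap: 63.5
finger_force: 20.0
```

Run:
```python
from go import *
need(SP['T']+[0,0,10],pose(yr,np.pi/4,-1))
```

```text
turn deg [-0.1 -0.   0.1] rows 1 each [-0.014 -0.003  0.008]
then shift/40 [-1.22 -0.05  1.16] rows 2 each [-0.61  -0.027  0.58 ]
q after turn [ 0.13  0.94  0.71  0.25  2.24 -1.22]
q end [ 0.13  0.99  0.77  0.23  2.13 -1.25]
```

Request:
jog_arm(
  commands=[
    {"dx": -0.45, "dy": -0.03, "dz": 0.43, "ax": 0, "ay": 0, "az": 0, "gripper": 0.4},
    {"dx": -0.45, "dy": 0, "dz": 0.43, "ax": 0, "ay": 0, "az": 0, "gripper": 0.4},
    {"dx": -0.3, "dy": 0, "dz": 0.28, "ax": 0, "ay": 0, "az": 0, "gripper": 0.4},
    {"dx": 0, "dy": 0, "dz": 0, "ax": 0, "ay": 0, "az": 0, "gripper": 0.4},
    {"dx": 0, "dy": 0, "dz": 0, "ax": 0, "ay": 0, "az": 0, "gripper": 0.4},
  ],
)

```text
clock: 41.32
eef_pos: [593.1, 162.5, 145.3]
eef_rot: [3.139, -0.784, 3.0]
wrist_force: [0.2, -0.3, -1.3]
finger_gap: 63.2
finger_force: 20.0
```

Run:
```python
from go import *
need(SP['T']+[0,0,5],pose(yr,np.pi/4,-1));print(manip.read_state()['eef_pos'])
```

```text
turn deg [-0.   0.1  0.1] rows 1 each [-0.     0.009  0.013]
then shift/40 [-0.13  0.03  0.17] rows 1 each [-0.128  0.029  0.165]
q after turn [ 0.13  0.99  0.76  0.23  2.14 -1.25]
q end [ 0.13  1.    0.77  0.23  2.13 -1.25]
[593.09046119 162.48500498 145.2859779 ]
```

Request:
jog_arm(
  commands=[
    {"dx": -0.1, "dy": 0.03, "dz": 0.12, "ax": 0, "ay": 0, "az": 0, "gripper": 0.4},
    {"dx": 0, "dy": 0, "dz": 0, "ax": 0, "ay": 0, "az": 0, "gripper": 0.4},
    {"dx": 0, "dy": 0, "dz": 0, "ax": 0, "ay": 0, "az": 0, "gripper": 0.4},
  ],
)

```text
clock: 41.7
eef_pos: [592.4, 163.9, 138.1]
eef_rot: [3.14, -0.785, 3.0]
wrist_force: [-0.7, -0.1, -1.3]
finger_gap: 64.1
finger_force: 20.0
```

Request:
jog_arm(
  commands=[
    {"dx": -0.025, "dy": 0, "dz": 0.025, "ax": 0, "ay": 0, "az": 0, "gripper": 0.4},
    {"dx": 0, "dy": 0, "dz": 0, "ax": 0, "ay": 0, "az": 0, "gripper": 0.4},
    {"dx": 0, "dy": 0, "dz": 0, "ax": 0, "ay": 0, "az": 0, "gripper": 0.4},
  ],
)

```text
clock: 42.08
eef_pos: [592.4, 163.9, 136.6]
eef_rot: [3.14, -0.785, 3.0]
wrist_force: [-0.6, 0.3, -1.4]
finger_gap: 63.5
finger_force: 20.0
```

Request:
jog_arm(
  commands=[
    {"dx": -0.025, "dy": 0, "dz": 0.025, "ax": 0, "ay": 0, "az": 0, "gripper": 0.4},
    {"dx": 0, "dy": 0, "dz": 0, "ax": 0, "ay": 0, "az": 0, "gripper": 0.4},
    {"dx": 0, "dy": 0, "dz": 0, "ax": 0, "ay": 0, "az": 0, "gripper": 0.4},
  ],
)

```text
clock: 42.45
eef_pos: [592.4, 164.0, 135.2]
eef_rot: [3.139, -0.785, 3.001]
wrist_force: [0.5, 1.4, -1.2]
finger_gap: 63.1
finger_force: 20.0
```

Request:
jog_arm(
  commands=[
    {"dx": -0.02, "dy": 0, "dz": 0.02, "ax": 0, "ay": 0, "az": 0, "gripper": 0.4},
    {"dx": 0, "dy": 0, "dz": 0, "ax": 0, "ay": 0, "az": 0, "gripper": 0.4},
    {"dx": 0, "dy": 0, "dz": 0, "ax": 0, "ay": 0, "az": 0, "gripper": 0.4},
  ],
)

```text
clock: 42.82
eef_pos: [592.4, 164.0, 134.8]
eef_rot: [3.139, -0.785, 3.001]
wrist_force: [0.7, 0.8, 5.4]
finger_gap: 63.6
finger_force: 20.0
```

Gentle contact (about 7 N). I'll release and back out.

Request:
jog_arm(
  commands=[
    {"dx": 0, "dy": 0, "dz": 0, "ax": 0, "ay": 0, "az": 0, "gripper": 0.3},
    {"dx": 0, "dy": 0, "dz": 0, "ax": 0, "ay": 0, "az": 0, "gripper": 0.25},
    {"dx": 0, "dy": 0, "dz": 0, "ax": 0, "ay": 0, "az": 0, "gripper": 0.19},
    {"dx": 0, "dy": 0, "dz": 0, "ax": 0, "ay": 0, "az": 0, "gripper": 0.19},
    {"dx": 0, "dy": 0, "dz": 0, "ax": 0, "ay": 0, "az": 0, "gripper": 0.19},
    {"dx": 0, "dy": 0, "dz": 0, "ax": 0, "ay": 0, "az": 0, "gripper": 0.19},
  ],
)

```text
clock: 43.58
eef_pos: [592.4, 163.9, 134.0]
eef_rot: [3.14, -0.785, 3.0]
wrist_force: [0.4, -0.0, 0.4]
finger_gap: 76.3
finger_force: 0.0
```

Request:
jog_arm(
  commands=[
    {"dx": 0, "dy": 0, "dz": -0.2, "ax": 0, "ay": 0, "az": 0, "gripper": 0.19},
    {"dx": 0, "dy": 0, "dz": -0.5, "ax": 0, "ay": 0, "az": 0, "gripper": 0.19},
    {"dx": 0, "dy": 0, "dz": -1, "ax": 0, "ay": 0, "az": 0, "gripper": 0.19},
    {"dx": 0.5, "dy": 0, "dz": -1, "ax": 0, "ay": 0, "az": 0, "gripper": 0.19},
    {"dx": 1, "dy": 0, "dz": -0.8, "ax": 0, "ay": 0, "az": 0, "gripper": 0},
    {"dx": 1, "dy": 0, "dz": -0.5, "ax": 0, "ay": 0, "az": 0, "gripper": 0},
    {"dx": 0, "dy": -1, "dz": 0, "ax": 0, "ay": 0, "az": 0, "gripper": 0},
    {"dx": 0, "dy": -1, "dz": 0, "ax": 0, "ay": 0, "az": 0, "gripper": 0},
    {"dx": 0, "dy": 0, "dz": 0, "ax": 0, "ay": 0, "az": 0, "gripper": 0},
    {"dx": 0, "dy": 0, "dz": 0, "ax": 0, "ay": 0, "az": 0, "gripper": 0},
  ],
)

```text
clock: 44.82
eef_pos: [611.3, 77.5, 313.9]
eef_rot: [3.137, -0.781, 3.001]
wrist_force: [0.1, -0.1, -0.2]
finger_gap: 93.6
finger_force: 0.0
```

Run:
```python
from chk import *
chk('side');chk('scene')
```

```text
side [([178, 128, 20, 29, 439], [188.0, 142.0]), ([218, 150, 45, 68, 2044], [240.0, 184.0])]
L [[217.0, 156.0], [235.0, 155.0], [242.0, 155.0], [261.0, 154.0]]
R [[216.0, 171.0], [236.0, 170.0], [244.0, 169.0], [263.0, 169.0]]
T [[216.0, 151.0], [235.0, 150.0], [243.0, 150.0], [262.0, 149.0]]
scene [([284, 153, 14, 12, 104], [290.0, 158.0]), ([273, 163, 16, 17, 144], [280.0, 170.0]), ([262, 176, 15, 15, 112], [269.0, 182.0])]
L [[278.0, 131.0], [290.0, 142.0], [295.0, 147.0], [307.0, 158.0]]
R [[259.0, 145.0], [271.0, 156.0], [276.0, 161.0], [288.0, 173.0]]
T [[269.0, 130.0], [281.0, 142.0], [286.0, 146.0], [299.0, 158.0]]
```

The side view now shows the stack topping at row 150, as predicted for the crown, with ends in line (columns 218-263). I'll hand in.

```bash
python3 -c "from cell import job;print(job.sign_off())"
```

```text
the job is handed in; nothing more can be done
None
```

The pyramid is complete and the job is handed in: two tubes lie in the gaps and the third is saddled on top, and the last camera check matched their expected places; the verdict itself was not shown to me.

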